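# Check the clamp screws for running torque and tag the loose ones

### The arm

A 6-joint arm with a two-finger parallel gripper is mounted at the origin on a cart in front of the work surface, level with it; the furniture and walls round the work are solid. World frame = base frame: x ahead of the robot, y to its left, z up, the work surface at z = 0. Lengths are in m, angles in rad, forces in N, time in s.
With the tool pointing down it reaches from about 0.375 to 0.9 m from the base axis. Payload 3.1 kg.
Tool frame: the origin (TCP) lies between the finger pads; the fingertips stand 22 mm ahead of it and the grasp point (between the pads) lies 3 mm ahead of it; z points along the fingers, y is the direction in which the jaws open and shut (so a half turn about z gives the same grasp; the last joint's range is limited). The gripper opens to 87 mm and grips with 3 to 60 N. Pads are 19 mm wide; open, the fingers measure 117 mm over their backs; the gripper's body (75 mm by 190 mm) begins 51 mm behind the grasp point.
Start: joints at [1.081, 0.527, 1.433, -0, 1.181, -0.178], TCP at [0.192, 0.595, 0.245] pointing down, gripper open.
Joint ranges: [-3.08, 3.08], [-0.75, 2.2], [0.22, 2.44], [-1.43, 4.57], [0, 2.65], [-2.85, 2.85]. Speed limits (rad/s): [2.79, 2.79, 3.14, 3.14, 3.14, 3.14].

### API

Orientations are given as a unit quaternion [x, y, z, w].
In Python, from rig import get_obs, camera, get_calibration, hand_in, search_frame gives the robot as it stands.
- The arm moves only by the shell command python3 -m jog 'ROWS' [FORCE]. ROWS is JSON, a list of rows, each an object with "grip": the closure in counts, from 0 (fully open) to 255 (shut); "travel": the shift along the world's x, y, z in cm, a list of three; "twist": the turn about the world's z in degrees. A call has 1 to 8 rows; each row shifts and turns the commanded pose from where the row before left it; what a row does not reach is not made up. A row lasts 1/10 s, in which the tool goes at most 50 mm and 8.59 degrees, less where a joint would pass 70% of its speed; a pose out of reach is approached as far as the arm can. A call is refused whole if a number of a shift passes 5 or a number of a turn 8.59, either way. A call with a gripper value outside its range is refused whole. The fingers move at their own pace and stop on an object; FORCE is the grip in N (left out, the last holds). Time passes only in rows, so rows that do not move let the fingers close. It gives the time, the measured TCP pose, the force and the opening at its end, in the units of the state.
- get_obs(): the state, without advancing time (a new reading comes with each control period).
- camera(name): name is "scene" or "side" or "wrist"; returns the picture (384x512x3 uint8, red, green, blue); there is no depth.
- get_calibration(name): a dict with "fx", "fy", "cx", "cy" (pixels), "k1" (the pictures are not rectified: a ray, as slopes to the right and down, at radius r is drawn at 1 + k1 r^2 times it, then the intrinsics apply), "R" (3x3) and "t" (3): a world point X has camera coordinates R X + t; the wrist camera has in their place "T_tool_cam" (4x4, takes a point from camera to tool coordinates, whose origin is the TCP and whose axes are the flange's). Camera axes: x right, y down, z forward; pixel columns grow to the right and rows downward; lengths in m; the calibration is good to about 2 mm. A picture is of the moment at which its call begins: read the wrist's pose just before it. get_calibration takes no time and is no camera call.
- hand_in(): hands the job in, once; it reports no verdict.
Trained networks look in the newest picture that a camera, given by its name, has taken for a name from the list of things; names that differ only in an ending like _2 or _b are one class to them, and where a whole thing is asked for, a point or a joint stands for the part that bears it (a point fixed in the world has none). Each returns a list of dicts, best first, with "p" (0 to 1); they miss things now and then, are a little off and sometimes report something else, mostly with a low value. They report only what shows in the picture. A call takes as long as a camera call. They do not tell look-alikes from the thing itself.
- search_frame(target, camera): "at" ([x, y, z] in m, in world coordinates, good to about 4 mm: the middle of the surface that is visible of it).
The state is a dict: "time": time; "q": joint angles; "joint_velocities": joint speeds; "joint_torque": joint torques, N m; "position": TCP position; "tool_rot": TCP orientation; "ft_force": force on the tool from outside, world axes, zero at the start; "moment": the same for the moment, N m; "grip_width": finger opening in m.
Only numpy, scipy, OpenCV 4.12 (cv2) and the standard library are available. Lean on these libraries where they do the work, as an engineer would, in place of code of your own. Each camera call takes 0.05 s, during which the arm holds its last target. There are 200 camera calls.

### The job

Take the fork driver from the cork mat and try the tee-head screw of every strap clamp by turning it about an eighth of a turn clockwise, without shifting the clamps or touching them with the gripper itself: leave a screw that drags firmly there, but run one that spins almost freely on to its hard stop. Then stand the driver upright in the middle of its mat again, and stand one marker tag upright on the middle of the deck pad of each clamp whose screw was loose, and on no other clamp. Leave the bottle, eyepiece and pen where they are.

Things in the scene. Friction and masses are not known exactly. Their poses are not given: they have to be found in the camera images.
- clamp_a: Strap clamp standing on the desk (may be absent), ballasted to 4 kg so that it stays put. Grey base plate 130 x 76 x 12 mm; origin at the centre of its underside, x along the 130 mm. Front half (-x): flat deck with a dark 54 mm square pad. Rear half: steel strap over a black resin mount, captive tee-head screw at (22, 0) mm. Nothing on it is higher than 56 mm.
- clamp_a_deck (a point): Centre of that clamp's deck pad, on the surface (12 mm above the desk). Axes as the clamp.
- screw_a_top (a point): Centre of the top face of the screw head, on the screw's vertical axis, 56 mm above the desk. The head is a steel bar 44 mm long (along this point's y axis; it turns with the head), 10 mm thick, 16 mm high, on a collar 26 mm across and 4 mm high that lies on the strap (strap top 36 mm above the desk).
- screw_a (a joint): Angle of the screw's shank, rad; grows clockwise from above, begins at 0 to 0.15, hard stop at 1.30, stays where left. The head sits on it by a springy coupling (1.5 N m/rad): a sound shank yields and drags at 0.3 N m, so its head winds up 0.2 rad and springs back when freed; a loose one drags at 0.03 N m. They look alike; either may be anywhere.
- clamp_b: Strap clamp standing on the desk (may be absent), ballasted to 4 kg so that it stays put. Grey base plate 130 x 76 x 12 mm; origin at the centre of its underside, x along the 130 mm. Front half (-x): flat deck with a dark 54 mm square pad. Rear half: steel strap over a black resin mount, captive tee-head screw at (22, 0) mm. Nothing on it is higher than 56 mm.
- clamp_b_deck (a point): Centre of that clamp's deck pad, on the surface (12 mm above the desk). Axes as the clamp.
- screw_b_top (a point): Centre of the top face of the screw head, on the screw's vertical axis, 56 mm above the desk. The head is a steel bar 44 mm long (along this point's y axis; it turns with the head), 10 mm thick, 16 mm high, on a collar 26 mm across and 4 mm high that lies on the strap (strap top 36 mm above the desk).
- screw_b (a joint): Angle of the screw's shank, rad; grows clockwise from above, begins at 0 to 0.15, hard stop at 1.30, stays where left. The head sits on it by a springy coupling (1.5 N m/rad): a sound shank yields and drags at 0.3 N m, so its head winds up 0.2 rad and springs back when freed; a loose one drags at 0.03 N m. They look alike; either may be anywhere.
- clamp_c: Strap clamp standing on the desk (may be absent), ballasted to 4 kg so that it stays put. Grey base plate 130 x 76 x 12 mm; origin at the centre of its underside, x along the 130 mm. Front half (-x): flat deck with a dark 54 mm square pad. Rear half: steel strap over a black resin mount, captive tee-head screw at (22, 0) mm. Nothing on it is higher than 56 mm.
- clamp_c_deck (a point): Centre of that clamp's deck pad, on the surface (12 mm above the desk). Axes as the clamp.
- screw_c_top (a point): Centre of the top face of the screw head, on the screw's vertical axis, 56 mm above the desk. The head is a steel bar 44 mm long (along this point's y axis; it turns with the head), 10 mm thick, 16 mm high, on a collar 26 mm across and 4 mm high that lies on the strap (strap top 36 mm above the desk).
- screw_c (a joint): Angle of the screw's shank, rad; grows clockwise from above, begins at 0 to 0.15, hard stop at 1.30, stays where left. The head sits on it by a springy coupling (1.5 N m/rad): a sound shank yields and drags at 0.3 N m, so its head winds up 0.2 rad and springs back when freed; a loose one drags at 0.03 N m. They look alike; either may be anywhere.
- clamp_d: Strap clamp standing on the desk (may be absent), ballasted to 4 kg so that it stays put. Grey base plate 130 x 76 x 12 mm; origin at the centre of its underside, x along the 130 mm. Front half (-x): flat deck with a dark 54 mm square pad. Rear half: steel strap over a black resin mount, captive tee-head screw at (22, 0) mm. Nothing on it is higher than 56 mm.
- clamp_d_deck (a point): Centre of that clamp's deck pad, on the surface (12 mm above the desk). Axes as the clamp.
- screw_d_top (a point): Centre of the top face of the screw head, on the screw's vertical axis, 56 mm above the desk. The head is a steel bar 44 mm long (along this point's y axis; it turns with the head), 10 mm thick, 16 mm high, on a collar 26 mm across and 4 mm high that lies on the strap (strap top 36 mm above the desk).
- screw_d (a joint): Angle of the screw's shank, rad; grows clockwise from above, begins at 0 to 0.15, hard stop at 1.30, stays where left. The head sits on it by a springy coupling (1.5 N m/rad): a sound shank yields and drags at 0.3 N m, so its head winds up 0.2 rad and springs back when freed; a loose one drags at 0.03 N m. They look alike; either may be anywhere.
- driver_mid (a point): Loose fork driver, 0.22 kg, 100 mm tall, upright on the mat; point 50 mm above its foot. Handle 36 x 36 x 50 mm (top half, sides along x, y), 18 mm neck, crown 40 x 50 x 8, two prongs 16 mm long, 12 thick, with a 16 mm gap open at both ends along y. Lowered over a screw head (bar in the gap) the crown rests on the bar's top; 0.15 rad free play each way.
- mat_top (a point): Centre of the top of a flat brown cork mat, 140 x 140 x 4 mm, fixed on the desk; axes along its sides.
- tag_1_mid (a point): Loose marker tag, 0.09 kg, 50 mm tall; this point is its centre, 25 mm above its foot. Dark square foot 44 x 44 x 8 mm and on it an upright white fin 14 mm thick (x), 40 mm wide (y), 42 mm high. Three alike; as many as are needed are used.
- tag_2_mid (a point): Loose marker tag, 0.09 kg, 50 mm tall; this point is its centre, 25 mm above its foot. Dark square foot 44 x 44 x 8 mm and on it an upright white fin 14 mm thick (x), 40 mm wide (y), 42 mm high. Three alike; as many as are needed are used.
- tag_3_mid (a point): Loose marker tag, 0.09 kg, 50 mm tall; this point is its centre, 25 mm above its foot. Dark square foot 44 x 44 x 8 mm and on it an upright white fin 14 mm thick (x), 40 mm wide (y), 42 mm high. Three alike; as many as are needed are used.
- wash_bottle: White plastic wash bottle, 61 x 84 x 176 mm, a bystander behind the clamps; origin under its centre.
- spare_eyepiece: Black eyepiece, 35 x 35 x 45 mm, a bystander behind the clamps; origin under its centre.
- marker_blue: Blue and white marker pen, 12 x 125 x 13 mm, lying behind the clamps, a bystander; origin under its centre.
Mind the look-alikes: they are no part of the job. Leave any red look-alike of the part that bears driver_mid alone.

How it is judged:
On the way, in this order (a step that is already met when the one before it is completed fails the run):
1. the driver is lifted off its mat (z of driver_mid in the frame of mat_top above 0.08 m), for 0.1 s.
2. every screw has been tried and the loose ones run to their stop (value of joint screw_a between 0.28 and 1.05 rad and value of joint each of screw_b, screw_d above 1.12 rad and value of joint screw_c between 0.28 and 1.05 rad), for 0.2 s.
3. the driver stands upright on its mat again (horizontal distance between driver_mid and mat_top below 0.045 m and z of driver_mid in the frame of mat_top below 0.056 m and angle between driver_mid's own z axis and vertical below 0.12 rad), for 0.2 s.
At the end, for the whole second after the job is handed in: Sound screws at 0.28 to 1.05 rad, loose ones beyond 1.12; driver upright (0.12 rad) within 45 mm of the mat's middle; a tag upright (0.15 rad) within 22 mm of the pad's middle on each loose clamp, no tag within 50 mm of a sound clamp's pad middle; screws at rest (all of step 2 and all of step 3 and ((horizontal distance between tag_1_mid and clamp_b_deck below 0.022 m and z of tag_1_mid in the frame of clamp_b_deck below 0.03 m and angle between tag_1_mid's own z axis and vertical below 0.15 rad) or (horizontal distance between tag_2_mid and clamp_b_deck below 0.022 m and z of tag_2_mid in the frame of clamp_b_deck below 0.03 m and angle between tag_2_mid's own z axis and vertical below 0.15 rad) or (horizontal distance between tag_3_mid and clamp_b_deck below 0.022 m and z of tag_3_mid in the frame of clamp_b_deck below 0.03 m and angle between tag_3_mid's own z axis and vertical below 0.15 rad)) and ((horizontal distance between tag_1_mid and clamp_d_deck below 0.022 m and z of tag_1_mid in the frame of clamp_d_deck below 0.03 m and angle between tag_1_mid's own z axis and vertical below 0.15 rad) or (horizontal distance between tag_2_mid and clamp_d_deck below 0.022 m and z of tag_2_mid in the frame of clamp_d_deck below 0.03 m and angle between tag_2_mid's own z axis and vertical below 0.15 rad) or (horizontal distance between tag_3_mid and clamp_d_deck below 0.022 m and z of tag_3_mid in the frame of clamp_d_deck below 0.03 m and angle between tag_3_mid's own z axis and vertical below 0.15 rad)) and horizontal distance between each of tag_1_mid, tag_2_mid, tag_3_mid and clamp_a_deck above 0.05 m and horizontal distance between each of tag_1_mid, tag_2_mid, tag_3_mid and clamp_c_deck above 0.05 m and velocity of joint each of screw_a, screw_b, screw_c, screw_d below 0.05 rad/s); the robot touches nothing.
It fails at once if the gripper pushes on a clamp or its screw (over 6 N) (contact force between the fingers and clamp_a above 6 N or contact force between the fingers and clamp_b above 6 N or contact force between the fingers and clamp_c above 6 N or contact force between the fingers and clamp_d above 6 N).
It fails at once if a clamp is shifted more than 30 mm (distance of any of clamp_a, clamp_b, clamp_c, clamp_d from where it was at the start of the episode above 0.03 m).
It fails at once if a bystander is moved more than 30 mm (distance of any of wash_bottle, spare_eyepiece, marker_blue from where it was at the start of the episode above 0.03 m).
Of clamp_a, clamp_b, clamp_c, clamp_d only 3 to 4 are there at a start; the rules pass over those that are not, and their reading is None.
At some moment in a run one of tag_1, tag_2, tag_3 may be knocked a few centimetres aside while the robot is not near it.
It also fails if it takes over 210 s, if anything falls off the work surface, if the arm or the gripper's body presses on something with over 40 N, if the wrist force passes 120 N, or if a joint passes its speed limit or range.

## Working session

There is one attempt and no reset: what is moved stays moved. The work goes in short steps, Python scripts to look and compute and a shell command to move; the robot and the scene stay as the last step left them, time stands still between calls to the robot, and variables do not carry over. Pictures are saved under pics/ and viewed, about 12 in all and at most 16, crops included, and the job is handed in when it is done.

```bash
mkdir -p pics; cat > h.py <<'E'
import numpy as np,cv2
from rig import get_obs,camera,get_calibration,hand_in,search_frame
from scipy.spatial.transform import Rotation as Rn
def snap(n,f):
    o=get_obs(); im=camera(n); cv2.imwrite('pics/'+f+'.png',cv2.cvtColor(im,cv2.COLOR_RGB2BGR)); np.save('pics/'+f+'.npy',dict(o=o),allow_pickle=True); return im,o
def ray(n,uv,o=None):
    c=get_calibration(n); d=np.array([(uv[0]-c['cx'])/c['fx'],(uv[1]-c['cy'])/c['fy']]); u=d.copy()
    for _ in range(20): u=d/(1+c['k1']*(u@u))
    v=np.array([u[0],u[1],1.])
    if n=='wrist':
        T=np.array(c['T_tool_cam']); R=Rn.from_quat(o['tool_rot']).as_matrix()
        return R@T[:3,3]+np.array(o['position']), R@T[:3,:3]@v
    R=np.array(c['R']); t=np.array(c['t']); return -R.T@t, R.T@v
def at_z(n,uv,z,o=None):
    p,d=ray(n,uv,o); return p+d*(z-p[2])/d[2]
def proj(n,X,o=None):
    c=get_calibration(n); X=np.array(X,float)
    if n=='wrist':
        T=np.array(c['T_tool_cam']); R=Rn.from_quat(o['tool_rot']).as_matrix()
        x=T[:3,:3].T@(R.T@(X-np.array(o['position']))-T[:3,3])
    else: x=np.array(c['R'])@X+np.array(c['t'])
    s=x[:2]/x[2]; s=s*(1+c['k1']*(s@s)); return s*[c['fx'],c['fy']]+[c['cx'],c['cy']]
def st():
    o=get_obs(); e=Rn.from_quat(o['tool_rot']).as_matrix()
    y=e[:,1]; print('t',round(o['time'],2),'p',np.round(o['position'],4),'zax',np.round(e[:,2],3),'yaw_y',round(np.degrees(np.arctan2(y[1],y[0])),2),'F',np.round(o['ft_force'],1),'M',np.round(o['moment'],3),'w',round(o['grip_width'],4),'q',np.round(o['q'],2)); return o
E
python3 - <<'E'
from h import *
st()
a,_=snap('scene','s0'); 
for k in ['clamp_a','screw_a_top','clamp_a_deck','driver_mid','mat_top','tag_1_mid','wash_bottle','spare_eyepiece','marker_blue']:
    for r in search_frame(k,'scene'): print(k,np.round(r['at'],3),round(r['p'],2),np.round(proj('scene',r['at'])))
b,_=snap('side','d0')
for k in ['clamp_a','driver_mid','tag_1_mid']:
    for r in search_frame(k,'side'): print(k,np.round(r['at'],3),round(r['p'],2),np.round(proj('side',r['at'])))
cv2.imwrite('pics/both.png',cv2.resize(a[:,:,::-1],(800,600),interpolation=cv2.INTER_CUBIC))
E
```

```text
t 0.0 p [0.1914 0.5943 0.2436] zax [-0.001 -0.002 -1.   ] yaw_y 72.14 F [ 0.3 -0.2 -0.1] M [-0.044 -0.031 -0.01 ] w 0.0871 q [ 1.08  0.53  1.43  0.    1.18 -0.18]
clamp_a [ 0.544 -0.042  0.01 ] 0.82 [248. 201.]
clamp_a [ 0.505 -0.195  0.011] 0.79 [240. 170.]
clamp_a [0.526 0.146 0.012] 0.56 [277. 237.]
clamp_a_deck [0.694 0.02  0.013] 0.31 [217. 228.]
driver_mid [ 0.323 -0.365  0.063] 0.7 [262. 119.]
driver_mid [ 0.456 -0.331  0.068] 0.61 [236. 133.]
driver_mid [ 0.635 -0.22   0.059] 0.6 [205. 168.]
mat_top [ 0.477 -0.352  0.003] 0.59 [230. 144.]
tag_1_mid [0.374 0.23  0.007] 0.76 [327. 240.]
wash_bottle [0.759 0.272 0.103] 0.72 [228. 280.]
spare_eyepiece [ 0.699 -0.122  0.02 ] 0.61 [200. 199.]
marker_blue [0.699 0.018 0.013] 0.66 [215. 228.]
clamp_a [ 0.548 -0.06   0.016] 0.97 [250. 219.]
clamp_a [ 0.506 -0.211  0.013] 0.95 [213. 250.]
clamp_a [0.534 0.117 0.014] 0.87 [271. 183.]
driver_mid [ 0.325 -0.386  0.062] 0.8 [121. 260.]
driver_mid [ 0.633 -0.242  0.038] 0.69 [248. 270.]
driver_mid [ 0.459 -0.356  0.066] 0.65 [168. 270.]
tag_1_mid [ 0.523 -0.215  0.052] 0.72 [217. 245.]
tag_1_mid [0.546 0.127 0.053] 0.65 [276. 173.]
tag_1_mid [0.379 0.223 0.021] 0.46 [244. 149.]
```

View pics/both.png

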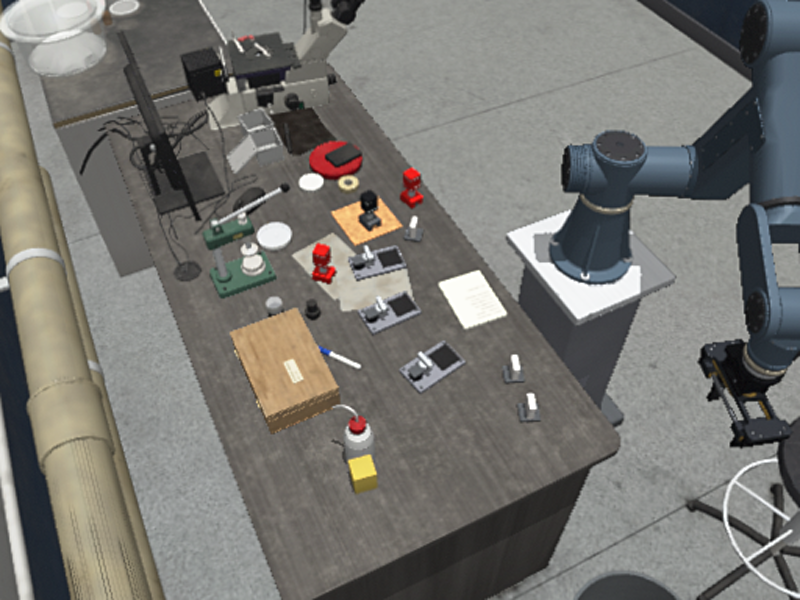

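View pics/d0.png

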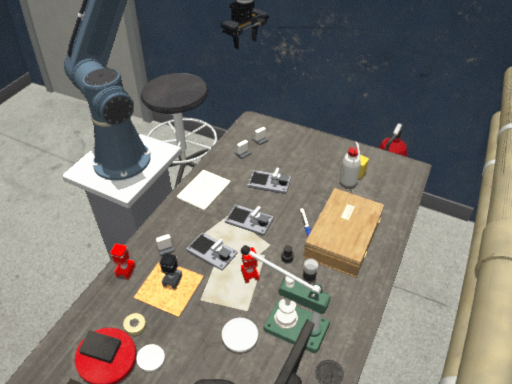

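The scene shows three clamps at about (376,262), (390,310) and (432,365), in the 800 px picture. Three things look like the driver:
- **Black, (369,208):** stands on the orange cork mat, so it fits the description.
- **Red, (411,187) and (322,262):** these are the look-alikes to leave alone.

The tags are at (414,228), (515,368) and (530,405). Next I move over the clamps to look with the wrist camera.

```bash
python3 -m jog '[{"grip":0,"travel":[1.5,-4,2.5],"twist":0},{"grip":0,"travel":[1.5,-4,2.5],"twist":0},{"grip":0,"travel":[1.5,-4,2.5],"twist":0},{"grip":0,"travel":[1.5,-4,2.5],"twist":0},{"grip":0,"travel":[2,-4.5,0],"twist":0},{"grip":0,"travel":[2,-4.5,0],"twist":0},{"grip":0,"travel":[2,-4.5,0],"twist":0},{"grip":0,"travel":[2,-4.5,0],"twist":0}]'
python3 -m jog '[{"grip":0,"travel":[1.5,-4.5,0],"twist":5},{"grip":0,"travel":[1.5,-4.5,0],"twist":5},{"grip":0,"travel":[1.5,-4.5,0],"twist":5},{"grip":0,"travel":[1,-4.5,0],"twist":5},{"grip":0,"travel":[0,-3,0],"twist":0},{"grip":0,"travel":[0,0,0],"twist":0},{"grip":0,"travel":[0,0,0],"twist":0}]'
python3 - <<'E'
from h import *
o=st()
print(np.round(get_calibration('wrist')['T_tool_cam'],3),get_calibration('wrist')['fx'])
a,o=snap('wrist','w0')
for k in ['clamp_a','screw_a_top','clamp_a_deck','driver_mid','mat_top','tag_1_mid']:
    for r in search_frame(k,'wrist'): print(k,np.round(r['at'],3),round(r['p'],2),np.round(proj('wrist',r['at'],o)))
E
```

```text
time: 1.5
position: [0.332, 0.2532, 0.345]
tool_rot: [0.155, 0.988, 0.0, 0.001]
ft_force: [1.6, 0.0, -0.3]
grip_width: 0.087
time: 2.2
position: [0.3866, 0.0446, 0.3446]
tool_rot: [-0.017, 1.0, 0.0, 0.0]
ft_force: [-0.0, 0.1, 0.5]
grip_width: 0.0874
t 2.2 p [0.3866 0.0446 0.3446] zax [ 0.     0.001 -1.   ] yaw_y 92.0 F [-0.   0.1  0.5] M [ 0.06  -0.056  0.022] w 0.0874 q [-0.17  0.06  1.83  0.    1.25 -1.78]
[[-0.    -0.968 -0.252  0.069]
 [ 1.    -0.     0.    -0.   ]
 [-0.    -0.252  0.968 -0.14 ]
 [ 0.     0.     0.     1.   ]] 324.9184209271822
clamp_a [0.494 0.131 0.012] 0.97 [310. 223.]
clamp_a [ 0.469 -0.198  0.014] 0.85 [ 98. 201.]
clamp_a [ 0.504 -0.05   0.01 ] 0.6 [194. 225.]
driver_mid [ 0.451 -0.326  0.03 ] 0.56 [ 15. 189.]
mat_top [ 0.434 -0.327  0.009] 0.76 [ 21. 175.]
tag_1_mid [0.371 0.223 0.009] 0.66 [377. 146.]
```

View pics/w0.png

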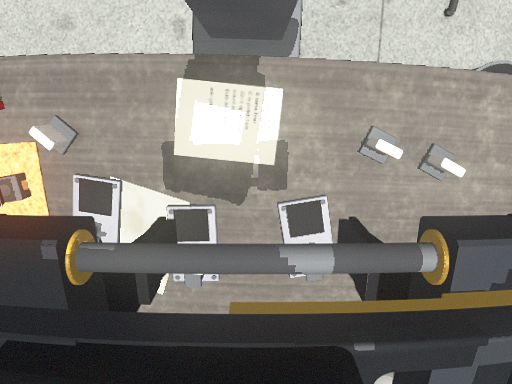

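The wrist view looks back towards the robot and the gripper body hides the rear of the clamps at (97,200), (192,225) and (305,215). I move the tool out so that it looks back over all three.

```bash
python3 -m jog '[{"grip":0,"travel":[4.5,-2,0],"twist":0},{"grip":0,"travel":[4.5,-2,0],"twist":0},{"grip":0,"travel":[4.5,-2,0],"twist":0},{"grip":0,"travel":[4.5,-2,0],"twist":0},{"grip":0,"travel":[4.5,-2,0],"twist":0},{"grip":0,"travel":[4.5,-2,0],"twist":0},{"grip":0,"travel":[0,0,0],"twist":0},{"grip":0,"travel":[0,0,0],"twist":0}]'
python3 - <<'E'
from h import *
o=st()
a,o=snap('wrist','w1')
for k in ['clamp_a','screw_a_top','clamp_a_deck','driver_mid','mat_top','tag_1_mid']:
    for r in search_frame(k,'wrist'): print(k,np.round(r['at'],3),round(r['p'],2),np.round(proj('wrist',r['at'],o)))
cv2.imwrite('pics/w1b.png',cv2.resize(a[:,:,::-1],(800,600),interpolation=cv2.INTER_CUBIC))
E
```

```text
time: 3.35
position: [0.657, -0.0748, 0.3428]
tool_rot: [-0.019, 1.0, 0.001, -0.001]
ft_force: [-1.0, 0.4, 0.4]
grip_width: 0.0871
t 3.35 p [ 0.657  -0.0748  0.3428] zax [-0.003  0.001 -1.   ] yaw_y 92.15 F [-1.   0.4  0.4] M [ 0.034  0.075 -0.032] w 0.0871 q [-0.28  0.5   1.21  0.    1.44 -1.89]
clamp_a [ 0.536 -0.051  0.007] 0.9 [277.  68.]
clamp_a [ 0.503 -0.204  0.012] 0.84 [167.  39.]
clamp_a [0.519 0.128 0.013] 0.69 [405.  62.]
driver_mid [ 0.469 -0.336  0.029] 0.66 [68. 11.]
driver_mid [ 0.628 -0.221  0.094] 0.63 [136. 134.]
mat_top [ 0.494 -0.365  0.008] 0.67 [57. 34.]
```

View pics/w1b.png

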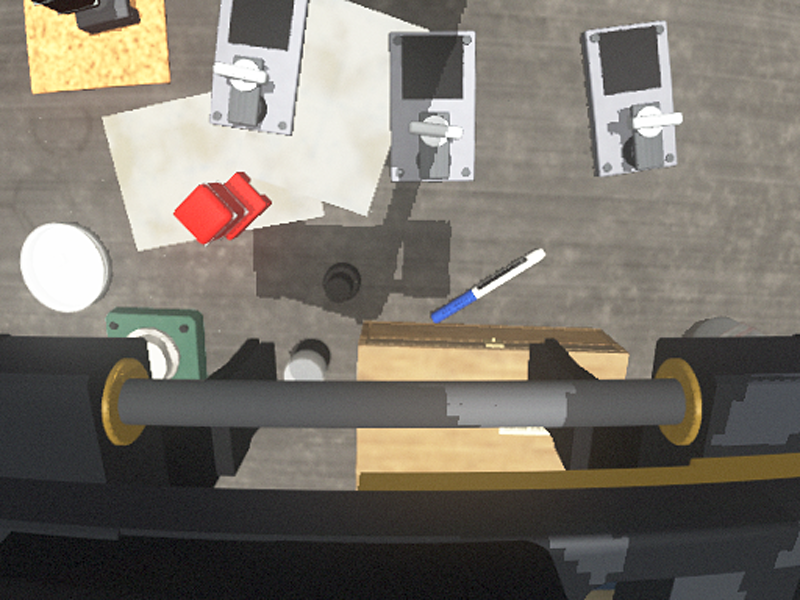

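Wrist view, 800 px scale: clamp heads at (241,73), (436,130) and (657,120), the red look-alike at (222,208), and the black driver on the mat at the top left (105,12). I measure the bars and plates in an enlarged crop.

```bash
python3 - <<'E'
from h import *
im=cv2.imread('pics/w1.png'); o=np.load('pics/w1.npy',allow_pickle=True).item()['o']
c=[im[0:125,x:x+100] for x in (115,225,355)]
cv2.imwrite('pics/w1c.png',cv2.resize(np.hstack(c),None,fx=2.66,fy=2.66,interpolation=cv2.INTER_CUBIC)) if 0 else cv2.imwrite('pics/w1c.png',cv2.resize(np.hstack([cc[:,5:85] for cc in c]),None,fx=3.33,fy=3.33,interpolation=cv2.INTER_CUBIC))
E
```

```text
(no output)
```

View pics/w1c.png

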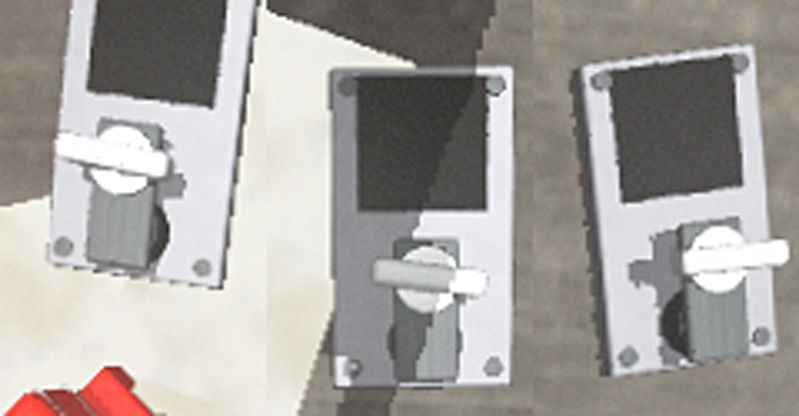

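```bash
python3 - <<'E'
from h import *
o=np.load('pics/w1.npy',allow_pickle=True).item()['o']
def P(u,v,z,k):
    s=3.33; return at_z('wrist',[(u-266.4*k)/s+[120,230,360][k]-.3, v/s-.3],z,o)
bars=[((57,147),(170,163)),((373,270),(487,283)),((683,263),(788,250))]
pads=[[(87,92),(213,106)],[(358,210),(487,210),(487,76),(360,76)],[(622,201),(743,185),(737,58),(611,70)]]
for k in range(3):
    a,b=[P(*e,.056,k) for e in bars[k]]
    q=[P(*e,.012,k) for e in pads[k]]
    d=b-a; e=q[1]-q[0]
    ang=np.degrees(np.arctan2(e[1],e[0])); 
    bb=np.array([np.sin(np.radians(ang)),-np.cos(np.radians(ang))])
    print(k,'head',np.round((a+b)[:2]/2,4),'len',round(np.linalg.norm(d),4),'bar ang',round(np.degrees(np.arctan2(d[1],d[0])),1),'clamp y ang',round(ang,1),'edge',round(np.linalg.norm(e),4),'padc',np.round(sum(q)[:2]/len(q),4))
E
```

```text
0 head [ 0.5199 -0.2088] len 0.0436 bar ang 82.9 clamp y ang 84.5 edge 0.0529 padc [ 0.4903 -0.2068]
1 head [ 0.5599 -0.0501] len 0.0437 bar ang 86.1 clamp y ang 92.4 edge 0.0536 padc [ 0.5037 -0.0528]
2 head [0.542  0.1335] len 0.0431 bar ang 100.8 clamp y ang 101.3 edge 0.0536 padc [0.487 0.124]
```

```bash
python3 -m jog '[{"grip":0,"travel":[-1,-4.5,-0.7],"twist":0},{"grip":0,"travel":[-1,-4.5,-0.7],"twist":0},{"grip":0,"travel":[-1,-4.5,-0.7],"twist":0},{"grip":0,"travel":[-1,-4.5,-0.7],"twist":0},{"grip":0,"travel":[-1,-4.5,-0.7],"twist":0},{"grip":0,"travel":[-1,-4.5,-0.7],"twist":0},{"grip":0,"travel":[0,0,0],"twist":0},{"grip":0,"travel":[0,0,0],"twist":0}]'
python3 - <<'E'
from h import *
o=st()
a,o=snap('wrist','w2')
for k in ['driver_mid','mat_top','tag_1_mid']:
    for r in search_frame(k,'wrist'): print(k,np.round(r['at'],3),round(r['p'],2),np.round(proj('wrist',r['at'],o)))
cv2.imwrite('pics/w2b.png',cv2.resize(a[:230,120:420,::-1],(780,598),interpolation=cv2.INTER_CUBIC))
E
```

```text
time: 4.5
position: [0.5959, -0.346, 0.3025]
tool_rot: [-0.017, 1.0, 0.0, -0.0]
ft_force: [0.3, 1.0, -0.5]
grip_width: 0.087
t 4.5 p [ 0.5959 -0.346   0.3025] zax [-0.     0.001 -1.   ] yaw_y 91.99 F [ 0.3  1.  -0.5] M [ 0.043  0.022 -0.044] w 0.087 q [-0.69  0.57  1.19  0.    1.39 -2.29]
driver_mid [ 0.626 -0.232  0.091] 0.91 [356. 198.]
driver_mid [ 0.459 -0.343  0.1  ] 0.8 [264.  35.]
mat_top [ 0.47  -0.379  0.005] 0.77 [234.  57.]
mat_top [ 0.539 -0.06   0.006] 0.64 [465. 124.]
tag_1_mid [ 0.515 -0.212  0.05 ] 0.37 [371.  98.]
```

View pics/w2b.png

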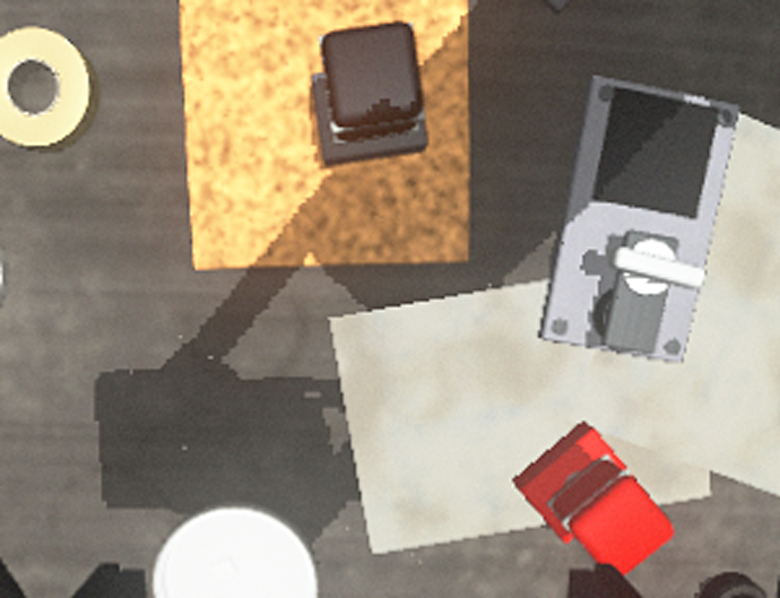

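Enlarged crop: the black driver stands on the cork mat at (375,75), and the red one at (600,500) is the look-alike. So the black one is the target, and I compute its pose.

```bash
python3 - <<'E'
from h import *
o=np.load('pics/w2.npy',allow_pickle=True).item()['o']
P=lambda u,v,z: at_z('wrist',[u/2.6+120-.3,v/2.6-.3],z,o)[:2]
A=lambda d: (round(np.degrees(np.arctan2(d[1],d[0])),1),round(np.linalg.norm(d),4))
t=[P(*c,.104) for c in [(321,35),(410,22),(424,114),(331,128)]]
print('top c',np.mean(t,0).round(4),A(t[1]-t[0]),A(t[2]-t[3]),A(t[0]-t[3]),A(t[1]-t[2]))
c=[P(325,157,.028),P(427,143,.028)]; print('crown edge',A(c[1]-c[0]),np.mean(c,0).round(4))
m=[P(195,270,.004),P(468,262,.004),P(180,0,.004),P(468,0,.004)]
print('mat',np.round(m,4),A(m[1]-m[0]),A(m[2]-m[0]))
e=m[1]-m[0]; u=e/np.linalg.norm(e); n=np.array([-u[1],u[0]]); mc=(m[0]+m[1])/2; print('mat centre',mc+n*.07,mc-n*.07)
h=[P(597,262,.056)*0]; 
b=[P(613,256,.056),P(703,277,.056)]; print('screw0',np.mean(b,0).round(4),A(b[1]-b[0]))
E
```

```text
top c [ 0.4542 -0.345 ] (np.float64(100.1), np.float64(0.0335)) (np.float64(100.4), np.float64(0.0356)) (np.float64(-171.9), np.float64(0.0338)) (np.float64(-168.4), np.float64(0.0336))
crown edge (np.float64(99.6), np.float64(0.048)) [ 0.4712 -0.3409]
mat [[ 0.5289 -0.4299]
 [ 0.5204 -0.2918]
 [ 0.4001 -0.4376]
 [ 0.3959 -0.2988]] (np.float64(93.5), np.float64(0.1384)) (np.float64(-176.6), np.float64(0.129))
mat centre [ 0.45480569 -0.36519571] [ 0.59453847 -0.35654986]
screw0 [ 0.5191 -0.2121] (np.float64(80.6), np.float64(0.0432))
```

```bash
python3 -m jog '[{"grip":0,"travel":[-3.55,0,-2.5],"twist":2},{"grip":0,"travel":[-3.55,0,-2.5],"twist":2},{"grip":0,"travel":[-3.55,0,-2.5],"twist":2},{"grip":0,"travel":[-3.55,0.1,-2.5],"twist":2.2},{"grip":0,"travel":[0,0,0],"twist":0},{"grip":0,"travel":[0,0,0],"twist":0}]' && python3 -c "
from h import *
o=st()"
```

```text
time: 5.3
position: [0.4548, -0.3433, 0.2028]
tool_rot: [-0.09, 0.996, 0.0, 0.0]
ft_force: [0.0, -0.3, 0.1]
grip_width: 0.0871
t 5.3 p [ 0.4548 -0.3433  0.2028] zax [ 0.  0. -1.] yaw_y 100.35 F [ 0.  -0.3  0.1] M [ 0.015 -0.03   0.018] w 0.0871 q [-0.84  0.51  1.62  0.    1.02 -2.59]
```

```bash
python3 -m jog '[{"grip":0,"travel":[0,-0.15,-4],"twist":0},{"grip":0,"travel":[0,0,-4],"twist":0},{"grip":0,"travel":[0,0,-3],"twist":0},{"grip":0,"travel":[0,0,-1],"twist":0},{"grip":255,"travel":[0,0,0],"twist":0},{"grip":255,"travel":[0,0,0],"twist":0},{"grip":255,"travel":[0,0,0],"twist":0},{"grip":255,"travel":[0,0,0],"twist":0}]' 50 && python3 -m jog '[{"grip":255,"travel":[0,0,0],"twist":0},{"grip":255,"travel":[0,0,0],"twist":0},{"grip":255,"travel":[0,0,0],"twist":0}]' && python3 -c "
from h import *
o=st()"
```

```text
time: 6.1
position: [0.4556, -0.3465, 0.0842]
tool_rot: [-0.09, 0.996, -0.001, 0.001]
ft_force: [-0.6, -0.0, 0.3]
grip_width: 0.063
time: 6.4
position: [0.4547, -0.3457, 0.0829]
tool_rot: [-0.09, 0.996, -0.0, 0.0]
ft_force: [0.3, 0.1, -0.2]
grip_width: 0.0391
t 6.4 p [ 0.4547 -0.3457  0.0829] zax [ 0. -0. -1.] yaw_y 100.33 F [ 0.3  0.1 -0.2] M [-0.     0.017  0.035] w 0.0391 q [-0.85  0.69  1.69  0.    0.76 -2.6 ]
```

```bash
python3 -m jog '[{"grip":255,"travel":[0,0,0],"twist":0},{"grip":255,"travel":[0,0,0],"twist":0},{"grip":255,"travel":[0,0,1],"twist":0},{"grip":255,"travel":[0,0,3],"twist":0},{"grip":255,"travel":[0,0,4],"twist":0},{"grip":255,"travel":[0,0,4],"twist":0},{"grip":255,"travel":[0,0,2],"twist":0}]' && python3 -m jog '[{"grip":255,"travel":[3.7,2.7,0],"twist":-6},{"grip":255,"travel":[3.7,2.7,0],"twist":-6},{"grip":255,"travel":[3.7,2.7,0],"twist":-6},{"grip":255,"travel":[3.7,2.7,0],"twist":0},{"grip":255,"travel":[3.7,2.7,0],"twist":0},{"grip":255,"travel":[0,0,0],"twist":0},{"grip":255,"travel":[0,0,0],"twist":0}]' && python3 - <<'E'
from h import *
o=st()
a,o=snap('wrist','w3')
p=proj('wrist',[.5195,-.2105,.056],o); print(p)
cv2.imwrite('pics/w3b.png',cv2.resize(a[:,:,::-1],(800,600),interpolation=cv2.INTER_CUBIC))
E
```

```text
time: 7.1
position: [0.4557, -0.3468, 0.2264]
tool_rot: [-0.09, 0.996, -0.002, 0.002]
ft_force: [0.6, 0.1, -3.0]
grip_width: 0.0358
time: 7.8
position: [0.6397, -0.2094, 0.222]
tool_rot: [0.065, 0.998, -0.0, -0.001]
ft_force: [-1.5, -0.7, -3.0]
grip_width: 0.036
t 7.8 p [ 0.6397 -0.2094  0.222 ] zax [-0.002  0.    -1.   ] yaw_y 82.49 F [-1.5 -0.7 -3. ] M [0.055 0.037 0.017] w 0.036 q [-0.48  0.62  1.32 -0.    1.2  -1.92]
[237.89317124  47.08190172]
```

View pics/w3b.png

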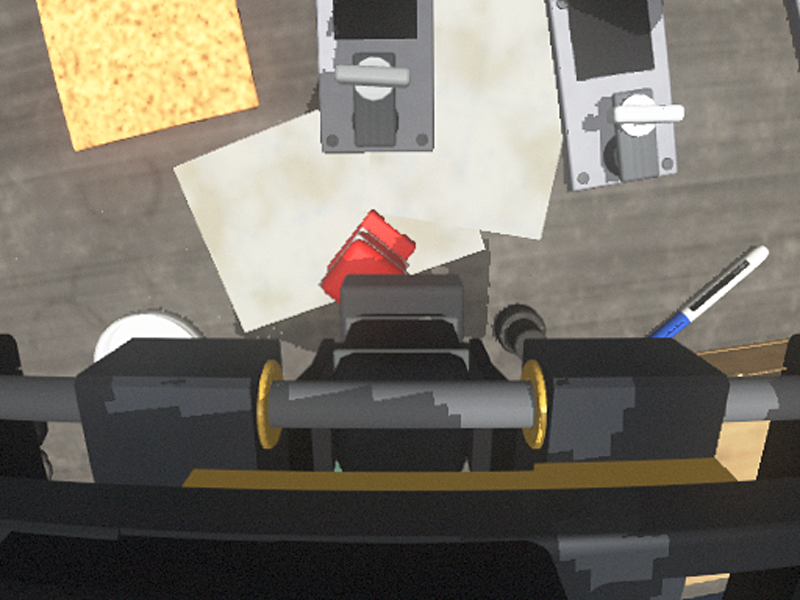

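The view shows the screw head at (372,74), exactly where predicted, with the driver held at the bottom centre (405,290). I go over screw 0.

```bash
python3 -m jog '[{"grip":255,"travel":[-4,-0.05,0],"twist":-1},{"grip":255,"travel":[-4,-0.05,-1],"twist":-1},{"grip":255,"travel":[-4,0,-2],"twist":0},{"grip":255,"travel":[0,0,-4],"twist":0},{"grip":255,"travel":[0,0,0],"twist":0},{"grip":255,"travel":[0,0,0],"twist":0}]' && python3 -c "
from h import *
o=st()
snap('side','d1');"
```

```text
time: 8.45
position: [0.5194, -0.2128, 0.1529]
tool_rot: [0.085, 0.996, 0.0, -0.0]
ft_force: [0.1, -1.6, -1.7]
grip_width: 0.0356
t 8.45 p [ 0.5194 -0.2128  0.1529] zax [-0.  0. -1.] yaw_y 80.23 F [ 0.1 -1.6 -1.7] M [-0.003  0.023 -0.009] w 0.0356 q [-0.59  0.57  1.68 -0.    0.9  -1.99]
```

```bash
python3 -m jog '[{"grip":255,"travel":[0,0,0],"twist":0},{"grip":255,"travel":[0,0.1,-1.2],"twist":0},{"grip":255,"travel":[0,0,0],"twist":0}]' && python3 -c "
from h import *
st()" && python3 -m jog '[{"grip":255,"travel":[0,0,-0.8],"twist":0},{"grip":255,"travel":[0,0,-0.5],"twist":0},{"grip":255,"travel":[0,0,-0.5],"twist":0},{"grip":255,"travel":[0,0,0],"twist":0},{"grip":255,"travel":[0,0,0],"twist":0}]' && python3 - <<'E'
from h import *
st()
a,o=snap('side','d2'); u=proj('side',[.52,-.21,.07]).astype(int); print(u)
cv2.imwrite('pics/d2b.png',cv2.resize(a[u[1]-50:u[1]+40,u[0]-60:u[0]+60,::-1],(720,540),interpolation=cv2.INTER_CUBIC))
E
```

```text
time: 8.8
position: [0.5194, -0.2101, 0.1399]
tool_rot: [0.084, 0.996, 0.0, -0.001]
ft_force: [-0.9, 0.7, -2.9]
grip_width: 0.0361
t 8.8 p [ 0.5194 -0.2101  0.1399] zax [-0.001  0.001 -1.   ] yaw_y 80.37 F [-0.9  0.7 -2.9] M [-0.002  0.03  -0.029] w 0.0361 q [-0.58  0.59  1.69  0.    0.87 -1.99]
time: 9.3
position: [0.5197, -0.2106, 0.1223]
tool_rot: [0.084, 0.996, 0.0, -0.0]
ft_force: [1.3, 0.0, -1.8]
grip_width: 0.0358
t 9.3 p [ 0.5197 -0.2106  0.1223] zax [-0.  0. -1.] yaw_y 80.34 F [ 1.3  0.  -1.8] M [-0.032  0.016 -0.005] w 0.0358 q [-0.58  0.61  1.7   0.    0.83 -1.99]
[216 239]
```

View pics/d2b.png

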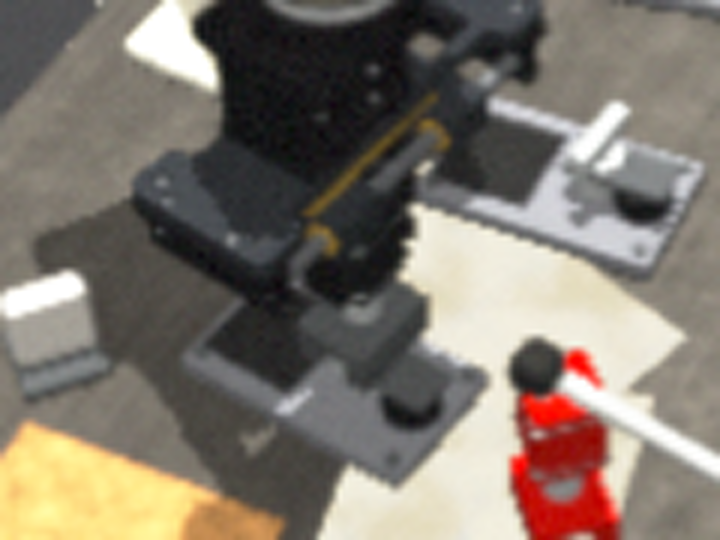

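The side view shows the fork over the head of clamp 0 with no upward force, so it is engaged. I turn clockwise and read the moment.

```bash
python3 -m jog '[{"grip":255,"travel":[0,0,0],"twist":-8},{"grip":255,"travel":[0,0,0],"twist":-8},{"grip":255,"travel":[0,0,0],"twist":-8},{"grip":255,"travel":[0,0,0],"twist":0},{"grip":255,"travel":[0,0,0],"twist":0}]' >/dev/null&& python3 -c "
from h import *
st()" && python3 -m jog '[{"grip":255,"travel":[0,0,0],"twist":-8},{"grip":255,"travel":[0,0,0],"twist":-7},{"grip":255,"travel":[0,0,0],"twist":0},{"grip":255,"travel":[0,0,0],"twist":0}]' >/dev/null && python3 - <<'E'
from h import *
st()
E
```

```text
t 9.85 p [ 0.5203 -0.2111  0.1229] zax [ 0.001 -0.001 -1.   ] yaw_y 56.51 F [ 0.9 -1.1 -1.5] M [-0.184 -0.223 -0.017] w 0.0356 q [-0.58  0.61  1.7  -0.    0.83 -1.57]
t 10.25 p [ 0.52   -0.2111  0.1228] zax [ 0.001 -0.001 -1.   ] yaw_y 41.57 F [ 1.3 -0.9 -1.1] M [-0.361 -0.118  0.053] w 0.0356 q [-0.58  0.61  1.7  -0.    0.83 -1.31]
```

Mz is only about 0.05 N m after a 39° turn, and a sound screw would show 0.3. This one looks loose, so I run it on to the stop while watching Mz.

```bash
python3 -m jog '[{"grip":255,"travel":[0,0,0],"twist":-8},{"grip":255,"travel":[0,0,0],"twist":-8},{"grip":255,"travel":[0,0,0],"twist":-8},{"grip":255,"travel":[0,0,0],"twist":0},{"grip":255,"travel":[0,0,0],"twist":0}]' >/dev/null&& python3 -c "
from h import *
st()" && python3 -m jog '[{"grip":255,"travel":[0,0,0],"twist":-5},{"grip":255,"travel":[0,0,0],"twist":-5},{"grip":255,"travel":[0,0,0],"twist":0}]' >/dev/null && python3 -c "
from h import *
st()" && python3 -m jog '[{"grip":255,"travel":[0,0,0],"twist":-5},{"grip":255,"travel":[0,0,0],"twist":0},{"grip":255,"travel":[0,0,0],"twist":0}]' >/dev/null && python3 -c "
from h import *
st()"
```

```text
t 10.75 p [ 0.5194 -0.2107  0.1226] zax [-0. -0. -1.] yaw_y 17.59 F [ 0.3 -1.5 -2. ] M [-0.523  0.096  0.029] w 0.0357 q [-0.58  0.61  1.7  -0.    0.83 -0.89]
t 11.05 p [ 0.5194 -0.2105  0.1225] zax [-0.001  0.    -1.   ] yaw_y 7.52 F [-0.7 -1.3 -1.8] M [-0.415  0.124  0.037] w 0.0358 q [-0.58  0.61  1.7  -0.    0.83 -0.72]
t 11.35 p [ 0.5195 -0.2105  0.1225] zax [-0.001  0.    -1.   ] yaw_y 2.57 F [-0.9 -1.3 -1.8] M [-0.506  0.259  0.02 ] w 0.0359 q [-0.58  0.61  1.7  -0.    0.83 -0.63]
```

```bash
for i in 1 2; do :; done; python3 -m jog '[{"grip":255,"travel":[0,0,0],"twist":-4},{"grip":255,"travel":[0,0,0],"twist":0},{"grip":255,"travel":[0,0,0],"twist":0}]' >/dev/null && python3 -c "
from h import *
st()" && python3 -m jog '[{"grip":255,"travel":[0,0,0],"twist":-4},{"grip":255,"travel":[0,0,0],"twist":0},{"grip":255,"travel":[0,0,0],"twist":0}]' >/dev/null && python3 - <<'E'
from h import *
st()
a,o=snap('side','d3'); u=proj('side',[.52,-.21,.07]).astype(int); print(u)
cv2.imwrite('pics/d3b.png',cv2.resize(a[u[1]-50:u[1]+40,u[0]-60:u[0]+60,::-1],(720,540),interpolation=cv2.INTER_CUBIC))
E
```

```text
t 11.65 p [ 0.5197 -0.2111  0.1226] zax [ 0.    -0.001 -1.   ] yaw_y -1.48 F [-1.1 -4.4 -2.7] M [-0.984  0.304  0.108] w 0.0359 q [-0.58  0.61  1.7  -0.    0.83 -0.56]
t 11.95 p [ 0.5198 -0.2115  0.1226] zax [ 0.    -0.002 -1.   ] yaw_y -5.48 F [-2.3 -4.4 -2.7] M [-1.273  0.375  0.163] w 0.0357 q [-0.58  0.61  1.7  -0.    0.83 -0.49]
[216 239]
```

```bash
python3 -m jog '[{"grip":255,"travel":[0,0,0],"twist":5},{"grip":255,"travel":[0,0,0],"twist":3},{"grip":255,"travel":[0,0,1],"twist":0},{"grip":255,"travel":[0,0,3],"twist":0},{"grip":255,"travel":[0,0,4],"twist":0},{"grip":255,"travel":[2,4,1.5],"twist":8},{"grip":255,"travel":[2,4,0],"twist":8},{"grip":255,"travel":[2,4,0],"twist":8}]' >/dev/null && python3 -m jog '[{"grip":255,"travel":[2,4,0],"twist":8},{"grip":255,"travel":[2,0,0],"twist":8},{"grip":255,"travel":[2,0,0],"twist":8},{"grip":255,"travel":[2,0,0],"twist":8},{"grip":255,"travel":[2,0,0],"twist":8},{"grip":255,"travel":[0,0,0],"twist":8},{"grip":255,"travel":[0,0,0],"twist":8},{"grip":255,"travel":[0,0,0],"twist":3}]' >/dev/null && python3 -m jog '[{"grip":255,"travel":[0,0,0],"twist":0},{"grip":255,"travel":[0,0,0],"twist":0}]'&& python3 - <<'E'
from h import *
o=np.load('pics/w3.npy',allow_pickle=True).item()['o']
P=lambda u,v,z: at_z('wrist',[u/1.5625-.2,v/1.5625-.2],z,o)[:2]
b=[P(614,112,.056),P(684,112,.056)]; d=b[1]-b[0]; print(np.mean(b,0),np.degrees(np.arctan2(d[1],d[0])),np.linalg.norm(d))
st()
a,o=snap('wrist','w4')
cv2.imwrite('pics/w4b.png',cv2.resize(a[:200,60:460,::-1],(800,400),interpolation=cv2.INTER_CUBIC))
E
```

```text
time: 13.8
position: [0.6792, -0.0498, 0.2176]
tool_rot: [0.041, 0.999, 0.001, -0.001]
ft_force: [-0.4, -0.2, -1.2]
grip_width: 0.0359
[ 0.55920505 -0.05105036] 84.56876515249604 0.04349556340829894
t 13.8 p [ 0.6792 -0.0498  0.2176] zax [-0.001  0.001 -1.   ] yaw_y 85.27 F [-0.4 -0.2 -1.2] M [-0.021 -0.004 -0.015] w 0.0359 q [-0.24  0.63  1.31  0.    1.2  -1.73]
```

View pics/w4b.png

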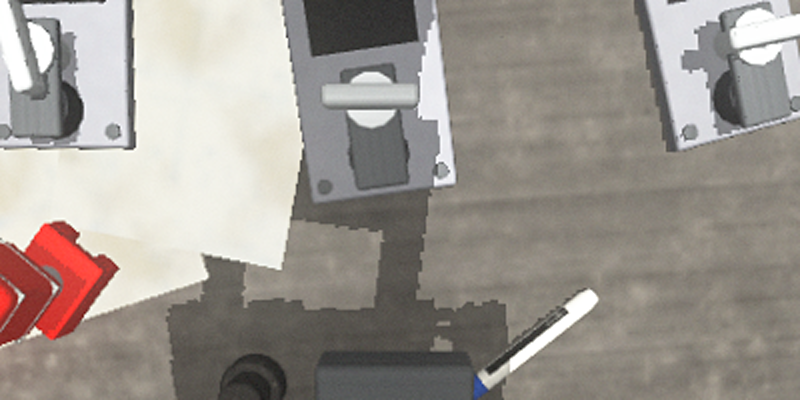

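The crop shows clamp 0's head now turned nearly along the clamp at (20,45), so it ran to its stop. The head of clamp 1 is at (370,89) with its bar aligned to the tool.

```bash
python3 - <<'E'
from h import *
o=np.load('pics/w4.npy',allow_pickle=True).item()['o']
P=lambda u,v,z: at_z('wrist',[u/2+60-.2,v/2-.2],z,o)[:2]
b=[P(322,89,.056),P(418,88,.056)]; d=b[1]-b[0]; print(np.mean(b,0),np.degrees(np.arctan2(d[1],d[0])),np.linalg.norm(d))
E
python3 -m jog '[{"grip":255,"travel":[-4,0,0],"twist":0},{"grip":255,"travel":[-4,-0.05,-1],"twist":0},{"grip":255,"travel":[-4,0,-2],"twist":0},{"grip":255,"travel":[0,0,-3.5],"twist":0},{"grip":255,"travel":[0,0,-1],"twist":0},{"grip":255,"travel":[0,0,0],"twist":0},{"grip":255,"travel":[0,0,0],"twist":0}]' && python3 -c "
from h import *
o=st()"
```

```text
[ 0.55791241 -0.05003257] 85.67119792473726 0.04210302440265408
time: 14.55
position: [0.5618, -0.0516, 0.1435]
tool_rot: [0.041, 0.999, -0.0, 0.001]
ft_force: [-0.4, 0.4, -1.2]
grip_width: 0.0356
t 14.55 p [ 0.5618 -0.0516  0.1435] zax [ 0.003 -0.001 -1.   ] yaw_y 85.33 F [-0.4  0.4 -1.2] M [ 0.074 -0.039  0.054] w 0.0356 q [-0.29  0.58  1.68  0.    0.87 -1.78]
```

```bash
python3 -m jog '[{"grip":255,"travel":[-0.05,0.05,-0.5],"twist":0},{"grip":255,"travel":[0,0,-0.6],"twist":0},{"grip":255,"travel":[0,0,-0.5],"twist":0},{"grip":255,"travel":[0,0,-0.5],"twist":0},{"grip":255,"travel":[0,0,0],"twist":0},{"grip":255,"travel":[0,0,0],"twist":0}]' >/dev/null && python3 -c "
from h import *
st()" && python3 -m jog '[{"grip":255,"travel":[0,0,0],"twist":-8},{"grip":255,"travel":[0,0,0],"twist":-8},{"grip":255,"travel":[0,0,0],"twist":-8},{"grip":255,"travel":[0,0,0],"twist":0},{"grip":255,"travel":[0,0,0],"twist":0}]' >/dev/null&& python3 -c "
from h import *
st()" && python3 -m jog '[{"grip":255,"travel":[0,0,0],"twist":-8},{"grip":255,"travel":[0,0,0],"twist":-7},{"grip":255,"travel":[0,0,0],"twist":0},{"grip":255,"travel":[0,0,0],"twist":0}]' >/dev/null && python3 -c "
from h import *
st()"
```

```text
t 15.15 p [ 0.5591 -0.0506  0.1213] zax [-0.  0. -1.] yaw_y 85.33 F [ 0.3  0.3 -3.1] M [ 0.043 -0.06  -0.02 ] w 0.0353 q [-0.29  0.62  1.7   0.    0.83 -1.78]
t 15.65 p [ 0.5608 -0.051   0.1219] zax [ 0.004 -0.001 -1.   ] yaw_y 61.53 F [ 3.7  0.4 -4.8] M [ 0.048 -0.863  0.262] w 0.0357 q [-0.29  0.62  1.7   0.    0.82 -1.36]
t 16.05 p [ 0.5606 -0.0512  0.1219] zax [ 0.003 -0.001 -1.   ] yaw_y 46.57 F [ 4.7 -0.8 -5. ] M [-0.29  -1.088  0.28 ] w 0.0357 q [-0.29  0.62  1.7  -0.    0.82 -1.1 ]
```

Mz is 0.28 N m and steady, so clamp 1's screw is sound. A little more to about an eighth turn, then back off.

```bash
python3 -m jog '[{"grip":255,"travel":[0,0,0],"twist":-6},{"grip":255,"travel":[0,0,0],"twist":-6},{"grip":255,"travel":[0,0,0],"twist":0},{"grip":255,"travel":[0,0,0],"twist":0}]' >/dev/null && python3 -c "
from h import *
st()" && python3 -m jog '[{"grip":255,"travel":[0,0,0],"twist":8},{"grip":255,"travel":[0,0,0],"twist":8},{"grip":255,"travel":[0,0,0],"twist":3},{"grip":255,"travel":[0,0,1],"twist":0},{"grip":255,"travel":[0,0,3],"twist":0},{"grip":255,"travel":[0,0,4],"twist":0},{"grip":255,"travel":[2,4.4,1.5],"twist":8},{"grip":255,"travel":[2,4.4,0],"twist":8}]' >/dev/null && python3 -m jog '[{"grip":255,"travel":[2,4.4,0],"twist":8},{"grip":255,"travel":[2,4.4,0],"twist":8},{"grip":255,"travel":[2,0.8,0],"twist":8},{"grip":255,"travel":[0,0,0],"twist":6},{"grip":255,"travel":[0,0,0],"twist":0},{"grip":255,"travel":[0,0,0],"twist":0}]' && python3 - <<'E'
from h import *
st()
a,o=snap('wrist','w5')
cv2.imwrite('pics/w5b.png',cv2.resize(a[:200,60:460,::-1],(800,400),interpolation=cv2.INTER_CUBIC))
E
```

```text
t 16.45 p [ 0.5604 -0.0513  0.1219] zax [ 0.003 -0.001 -1.   ] yaw_y 34.61 F [ 4.6 -1.9 -4.7] M [-0.546 -1.094  0.244] w 0.0355 q [-0.29  0.62  1.7  -0.    0.82 -0.89]
time: 17.85
position: [0.6569, 0.1328, 0.216]
tool_rot: [-0.08, 0.997, 0.0, -0.002]
ft_force: [0.2, -1.1, -2.5]
grip_width: 0.0356
t 17.85 p [0.6569 0.1328 0.216 ] zax [-0.005  0.    -1.   ] yaw_y 99.22 F [ 0.2 -1.1 -2.5] M [ 0.015 -0.012  0.029] w 0.0356 q [ 0.03  0.62  1.34  0.    1.19 -1.7 ]
```

View pics/w5b.png

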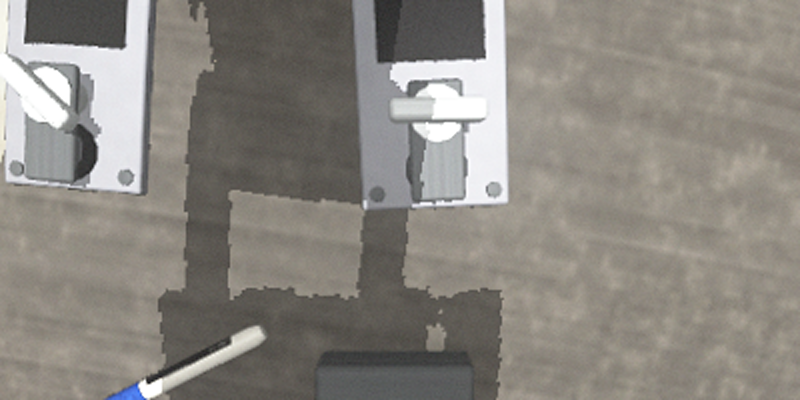

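Clamp 1's head now stands at about 40° at (35,92), part way round. Clamp 2's head is at (438,106), aligned with the tool.

```bash
python3 - <<'E'
from h import *
o=np.load('pics/w5.npy',allow_pickle=True).item()['o']
P=lambda u,v,z: at_z('wrist',[u/2+60-.2,v/2-.2],z,o)[:2]
b=[P(390,107,.056),P(486,106,.056)]; d=b[1]-b[0]; print(np.mean(b,0),np.degrees(np.arctan2(d[1],d[0])),np.linalg.norm(d))
b=[P(0,55,.056),P(68,120,.056)]; d=b[1]-b[0]; print(np.degrees(np.arctan2(d[1],d[0])),np.linalg.norm(d))
E
python3 -m jog '[{"grip":255,"travel":[-3.8,0,0],"twist":0},{"grip":255,"travel":[-3.8,0.05,-1],"twist":0},{"grip":255,"travel":[-3.8,0,-2],"twist":0},{"grip":255,"travel":[0,0,-3.5],"twist":0},{"grip":255,"travel":[0,0,-1],"twist":0},{"grip":255,"travel":[0,0,0],"twist":0},{"grip":255,"travel":[0,0,0],"twist":0},{"grip":255,"travel":[0,0,0],"twist":0}]' && python3 -c "
from h import *
o=st()"
```

```text
[0.54162374 0.13388484] 100.11224789958145 0.042155412336476454
54.56107216940646 0.04281146181181575
time: 18.7
position: [0.5469, 0.1332, 0.1428]
tool_rot: [-0.081, 0.997, -0.0, 0.002]
ft_force: [0.4, -0.5, -3.0]
grip_width: 0.0358
t 18.7 p [0.5469 0.1332 0.1428] zax [ 0.004  0.    -1.   ] yaw_y 99.3 F [ 0.4 -0.5 -3. ] M [ 0.01  -0.024 -0.032] w 0.0358 q [ 0.04  0.58  1.68  0.    0.87 -1.69]
```

```bash
python3 -m jog '[{"grip":255,"travel":[-0.45,0.05,0],"twist":0.5},{"grip":255,"travel":[0,0,-0.5],"twist":0},{"grip":255,"travel":[0,0,-0.5],"twist":0},{"grip":255,"travel":[0,0,-0.5],"twist":0},{"grip":255,"travel":[0,0,-0.5],"twist":0},{"grip":255,"travel":[0,0,0],"twist":0},{"grip":255,"travel":[0,0,0],"twist":0}]' >/dev/null && python3 -c "
from h import *
st()" && python3 -m jog '[{"grip":255,"travel":[0,0,0],"twist":-8},{"grip":255,"travel":[0,0,0],"twist":-8},{"grip":255,"travel":[0,0,0],"twist":-8},{"grip":255,"travel":[0,0,0],"twist":0},{"grip":255,"travel":[0,0,0],"twist":0}]' >/dev/null&& python3 -c "
from h import *
st()" && python3 -m jog '[{"grip":255,"travel":[0,0,0],"twist":-8},{"grip":255,"travel":[0,0,0],"twist":-7},{"grip":255,"travel":[0,0,0],"twist":0},{"grip":255,"travel":[0,0,0],"twist":0}]' >/dev/null && python3 -c "
from h import *
st()"
```

```text
t 19.4 p [0.5405 0.1338 0.1211] zax [-0. -0. -1.] yaw_y 99.83 F [ 0.3  0.  -1.8] M [ 0.039 -0.062 -0.031] w 0.0357 q [ 0.04  0.61  1.71 -0.    0.82 -1.7 ]
t 19.9 p [0.5409 0.1339 0.1215] zax [ 0.001  0.    -1.   ] yaw_y 76.01 F [ 1.2  0.4 -2.1] M [ 0.087 -0.28   0.01 ] w 0.0352 q [ 0.04  0.61  1.71  0.    0.82 -1.28]
t 20.3 p [0.5406 0.1338 0.1215] zax [ 0. -0. -1.] yaw_y 61.06 F [ 0.9 -0.2 -1.3] M [-0.041 -0.276  0.047] w 0.0357 q [ 0.04  0.61  1.71 -0.    0.82 -1.02]
```

Mz is about 0.04 N m, so clamp 2's screw is loose. I run it on to the stop.

```bash
python3 -m jog '[{"grip":255,"travel":[0,0,0],"twist":-8},{"grip":255,"travel":[0,0,0],"twist":-8},{"grip":255,"travel":[0,0,0],"twist":-8},{"grip":255,"travel":[0,0,0],"twist":-8},{"grip":255,"travel":[0,0,0],"twist":-8},{"grip":255,"travel":[0,0,0],"twist":0},{"grip":255,"travel":[0,0,0],"twist":0}]' >/dev/null&& python3 -c "
from h import *
st()" && python3 -m jog '[{"grip":255,"travel":[0,0,0],"twist":-6},{"grip":255,"travel":[0,0,0],"twist":0},{"grip":255,"travel":[0,0,0],"twist":0}]' >/dev/null && python3 -c "
from h import *
st()" && python3 -m jog '[{"grip":255,"travel":[0,0,0],"twist":-3},{"grip":255,"travel":[0,0,0],"twist":0},{"grip":255,"travel":[0,0,0],"twist":0}]' >/dev/null && python3 -c "
from h import *
st()"
```

```text
t 21.0 p [0.5405 0.1336 0.1214] zax [-0. -0. -1.] yaw_y 21.1 F [ 1.4 -1.3 -1.5] M [-0.385 -0.302  0.043] w 0.036 q [ 0.04  0.61  1.71 -0.    0.82 -0.33]
t 21.3 p [0.541  0.1331 0.1215] zax [ 0.001 -0.001 -1.   ] yaw_y 15.1 F [ 2.6 -3.9 -3.2] M [-1.09  -0.519  0.08 ] w 0.0355 q [ 0.04  0.61  1.71 -0.    0.82 -0.22]
t 21.6 p [0.541  0.133  0.1214] zax [ 0.001 -0.002 -1.   ] yaw_y 12.09 F [ 3.1 -5.3 -2.8] M [-1.282 -0.617  0.169] w 0.0356 q [ 0.04  0.61  1.71 -0.    0.82 -0.17]
```

Mz rises at the expected angle, so clamp 2 is at its stop. I back off, lift and return the driver to the mat.

```bash
python3 -m jog '[{"grip":255,"travel":[0,0,0],"twist":5},{"grip":255,"travel":[0,0,0],"twist":4},{"grip":255,"travel":[0,0,1],"twist":0},{"grip":255,"travel":[0,0,3],"twist":0},{"grip":255,"travel":[0,0,4],"twist":0},{"grip":255,"travel":[-0.8,-4.5,1.5],"twist":0},{"grip":255,"travel":[-0.8,-4.7,0],"twist":0},{"grip":255,"travel":[-0.8,-4.7,0],"twist":0}]' >/dev/null && python3 -m jog '[{"grip":255,"travel":[-0.8,-4.7,0],"twist":0},{"grip":255,"travel":[-0.8,-4.7,0],"twist":0},{"grip":255,"travel":[-0.8,-4.7,0],"twist":0},{"grip":255,"travel":[-0.8,-4.7,0],"twist":0},{"grip":255,"travel":[-0.8,-4.7,0],"twist":0},{"grip":255,"travel":[-0.8,-4.7,0],"twist":0},{"grip":255,"travel":[-0.8,-4.7,0],"twist":0},{"grip":255,"travel":[-0.6,-3.2,0],"twist":0}]' >/dev/null && python3 -m jog '[{"grip":255,"travel":[0,0,-4],"twist":0},{"grip":255,"travel":[0,0,-4],"twist":0},{"grip":255,"travel":[0,0,-3],"twist":0},{"grip":255,"travel":[0,0,0],"twist":0},{"grip":255,"travel":[0,0,0],"twist":0}]' && python3 -c "
from h import *
o=st()"
```

```text
time: 23.7
position: [0.4545, -0.3653, 0.1067]
tool_rot: [0.568, 0.823, 0.001, -0.001]
ft_force: [-0.4, 0.2, -1.6]
grip_width: 0.0356
t 23.7 p [ 0.4545 -0.3653  0.1067] zax [-0.001  0.002 -1.   ] yaw_y 20.83 F [-0.4  0.2 -1.6] M [-0.062  0.022 -0.034] w 0.0356 q [-0.87  0.66  1.65  0.    0.83 -1.23]
```

```bash
python3 -m jog '[{"grip":255,"travel":[0,0,-1.5],"twist":0},{"grip":255,"travel":[0,0,-0.6],"twist":0},{"grip":255,"travel":[0,0,-0.2],"twist":0},{"grip":255,"travel":[0,0,-0.1],"twist":0},{"grip":255,"travel":[0,0,0],"twist":0},{"grip":255,"travel":[0,0,0],"twist":0}]' && python3 -c "
from h import *
o=st()"
```

```text
time: 24.3
position: [0.4547, -0.3664, 0.083]
tool_rot: [0.568, 0.823, -0.0, 0.001]
ft_force: [0.4, -0.9, -2.1]
grip_width: 0.0357
t 24.3 p [ 0.4547 -0.3664  0.083 ] zax [ 0.001 -0.001 -1.   ] yaw_y 20.83 F [ 0.4 -0.9 -2.1] M [-0.04  -0.027  0.047] w 0.0357 q [-0.87  0.7   1.66  0.    0.78 -1.23]
```

```bash
python3 -m jog '[{"grip":255,"travel":[0,0,-0.1],"twist":0},{"grip":255,"travel":[0,0,0],"twist":0},{"grip":255,"travel":[0,0,0],"twist":0}]' >/dev/null && python3 -c "
from h import *
o=st()" && python3 -m jog '[{"grip":255,"travel":[0,0,-0.1],"twist":0},{"grip":255,"travel":[0,0,0],"twist":0},{"grip":255,"travel":[0,0,0],"twist":0}]' >/dev/null && python3 -c "
from h import *
o=st()"
```

```text
t 24.6 p [ 0.4548 -0.3665  0.0826] zax [ 0.001 -0.001 -1.   ] yaw_y 20.84 F [-0.8  1.3  6.7] M [0.121 0.353 0.025] w 0.0358 q [-0.87  0.7   1.66 -0.    0.78 -1.23]
t 24.9 p [ 0.4548 -0.3665  0.0826] zax [ 0.001 -0.001 -1.   ] yaw_y 20.85 F [-1.8  2.5 11.6] M [ 0.355  0.637 -0.07 ] w 0.0361 q [-0.87  0.7   1.66 -0.    0.78 -1.23]
```

```bash
python3 -m jog '[{"grip":255,"travel":[0,0,0.1],"twist":0},{"grip":0,"travel":[0,0,0],"twist":0},{"grip":0,"travel":[0,0,0],"twist":0},{"grip":0,"travel":[0,0,0],"twist":0},{"grip":0,"travel":[0,0,0],"twist":0},{"grip":0,"travel":[0,0,0],"twist":0},{"grip":0,"travel":[0,0,1],"twist":0},{"grip":0,"travel":[0,0,3],"twist":0}]' 30 && python3 -m jog '[{"grip":0,"travel":[0,0,4],"twist":0},{"grip":0,"travel":[0,0,4],"twist":8},{"grip":0,"travel":[0,0,4],"twist":8},{"grip":0,"travel":[2,2,4],"twist":8},{"grip":0,"travel":[2,2,2],"twist":8},{"grip":0,"travel":[2,2,0],"twist":8},{"grip":0,"travel":[2,2,0],"twist":8},{"grip":0,"travel":[2,2,0],"twist":8}]' >/dev/null && python3 -m jog '[{"grip":0,"travel":[0,0,0],"twist":8},{"grip":0,"travel":[0,0,0],"twist":7},{"grip":0,"travel":[0,0,0],"twist":0},{"grip":0,"travel":[0,0,0],"twist":0}]' && python3 - <<'E'
from h import *
st()
a,o=snap('wrist','w6')
for k in ['driver_mid','tag_1_mid']:
    for r in search_frame(k,'wrist'): print(k,np.round(r['at'],3),round(r['p'],2),np.round(proj('wrist',r['at'],o)))
cv2.imwrite('pics/w6b.png',cv2.resize(a[:230,60:460,::-1],(800,460),interpolation=cv2.INTER_CUBIC))
E
```

```text
time: 25.7
position: [0.4531, -0.3647, 0.1197]
tool_rot: [0.568, 0.823, 0.001, -0.003]
ft_force: [0.9, -0.8, 0.2]
grip_width: 0.0825
time: 26.9
position: [0.5543, -0.2661, 0.3018]
tool_rot: [-0.015, 1.0, -0.0, 0.0]
ft_force: [-0.5, -0.8, 0.2]
grip_width: 0.0868
t 26.9 p [ 0.5543 -0.2661  0.3018] zax [ 0. -0. -1.] yaw_y 91.69 F [-0.5 -0.8  0.2] M [0.05  0.004 0.009] w 0.0868 q [-0.63  0.46  1.39  0.    1.29 -2.23]
driver_mid [ 0.458 -0.356  0.105] 0.93 [169.  74.]
driver_mid [ 0.625 -0.231  0.084] 0.79 [285. 227.]
```

View pics/w6b.png

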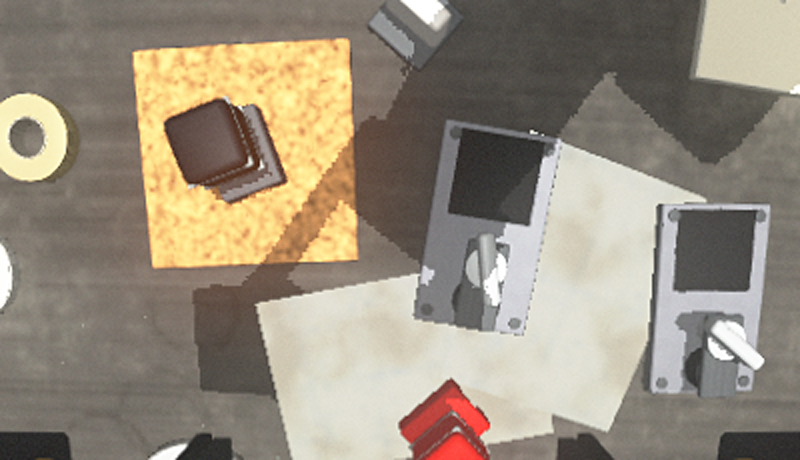

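The driver (215,150) stands upright on the mat, and clamp 0 is at its stop. The tag at the top (415,25) is cut off, so I shift to see it whole.

```bash
python3 -m jog '[{"grip":0,"travel":[-3,0.5,-1],"twist":0},{"grip":0,"travel":[-3,0.5,-1],"twist":0},{"grip":0,"travel":[-3,0.5,-1],"twist":0},{"grip":0,"travel":[0,0,0],"twist":0},{"grip":0,"travel":[0,0,0],"twist":0}]' >/dev/null && python3 - <<'E'
from h import *
o6=np.load('pics/w6.npy',allow_pickle=True).item()['o']
P=lambda u,v,z: at_z('wrist',[u/2+60-.2,v/2-.2],z,o6)[:2]
q=[P(*c,.012) for c in [(461,127),(545,139),(537,225),(448,212)]]; print('pad0',np.mean(q,0).round(4))
q=[P(*c,.012) for c in [(679,211),(755,210),(752,292),(674,289)]]; print('pad1',np.mean(q,0).round(4))
q=[P(*c,.104) for c in [(164,120),(228,97),(250,164),(190,186)]]; print('driver',np.mean(q,0).round(4))
q=[P(*c,.004) for c in [(134,52),(350,39),(358,260),(153,268)]]; print('mat',np.mean(q,0).round(4))
st()
a,o=snap('wrist','w7')
for r in search_frame('tag_1_mid','wrist'): print(np.round(r['at'],3),round(r['p'],2),np.round(proj('wrist',r['at'],o)))
c=proj('wrist',[.40,-.24,.03],o).astype(int); print(c)
x0,y0=max(c[0]-60,0),max(c[1]-45,0); print(x0,y0)
cv2.imwrite('pics/w7b.png',cv2.resize(a[y0:y0+90,x0:x0+120,::-1],(600,450),interpolation=cv2.INTER_CUBIC))
E
```

```text
pad0 [ 0.4631 -0.2021]
pad1 [ 0.5044 -0.0522]
driver [ 0.4549 -0.3623]
mat [ 0.4548 -0.3643]
t 27.55 p [ 0.4643 -0.2515  0.2717] zax [ 0.001 -0.    -1.   ] yaw_y 91.73 F [ 0.6 -0.1  0.6] M [ 0.036 -0.024  0.013] w 0.0873 q [-0.71  0.36  1.64  0.    1.13 -2.31]
[268 108]
208 63
```

View pics/w7b.png

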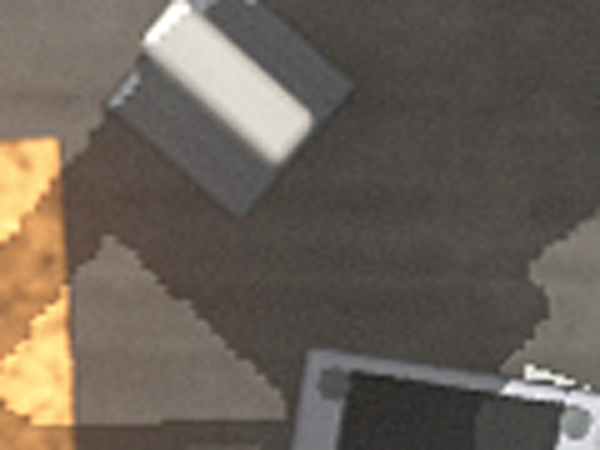

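```bash
python3 - <<'E'
from h import *
o=np.load('pics/w7.npy',allow_pickle=True).item()['o']
P=lambda u,v,z: at_z('wrist',[u/5+208-.4,v/5+63-.4],z,o)[:2]
A=lambda d: (round(np.degrees(np.arctan2(d[1],d[0])),1),round(np.linalg.norm(d),4))
f=[P(*c,.05) for c in [(143,38),(185,0),(314,115),(277,164)]]; print(np.mean(f,0).round(4),[A(f[i]-f[i-1]) for i in range(4)])
g=[P(*c,.008) for c in [(108,102),(240,216),(354,86)]]; print((g[0]+g[2])/2,A(g[1]-g[0]),A(g[2]-g[1]))
E
```

```text
[ 0.369  -0.2578] [(np.float64(-130.9), np.float64(0.0389)), (np.float64(132.6), np.float64(0.0119)), (np.float64(50.9), np.float64(0.0364)), (np.float64(-35.8), np.float64(0.013))]
[ 0.36923682 -0.25797226] (np.float64(51.3), np.float64(0.0415)) (np.float64(140.0), np.float64(0.0409))
```

I'll use the other two tags, which stand clear of the drivers, and look at them now.

```bash
python3 -m jog '[{"grip":0,"travel":[0.5,4.7,1],"twist":0},{"grip":0,"travel":[0.5,4.7,1],"twist":0},{"grip":0,"travel":[0.5,4.7,1],"twist":0},{"grip":0,"travel":[0.5,4.7,1],"twist":0},{"grip":0,"travel":[0.5,4.7,0],"twist":0},{"grip":0,"travel":[0,4.7,0],"twist":0},{"grip":0,"travel":[0,4.7,0],"twist":0},{"grip":0,"travel":[0,4.7,0],"twist":0}]' >/dev/null && python3 -m jog '[{"grip":0,"travel":[0,4.7,0],"twist":0},{"grip":0,"travel":[0,4.7,0],"twist":0},{"grip":0,"travel":[0,0,0],"twist":0},{"grip":0,"travel":[0,0,0],"twist":0}]' >/dev/null && python3 - <<'E'
from h import *
st()
a,o=snap('wrist','w8')
for r in search_frame('tag_1_mid','wrist'): print(np.round(r['at'],3),round(r['p'],2),np.round(proj('wrist',r['at'],o)))
cv2.imwrite('pics/w8b.png',cv2.resize(a[0:200,140:400,::-1],(780,600),interpolation=cv2.INTER_CUBIC))
E
```

```text
t 28.85 p [0.4901 0.2203 0.3116] zax [ 0.001 -0.    -1.   ] yaw_y 92.03 F [-0.1 -0.7 -0.2] M [ 0.031  0.    -0.017] w 0.0869 q [ 0.21  0.33  1.57 -0.    1.24 -1.39]
[0.374 0.226 0.012] 0.97 [265.  67.]
```

View pics/w8b.png

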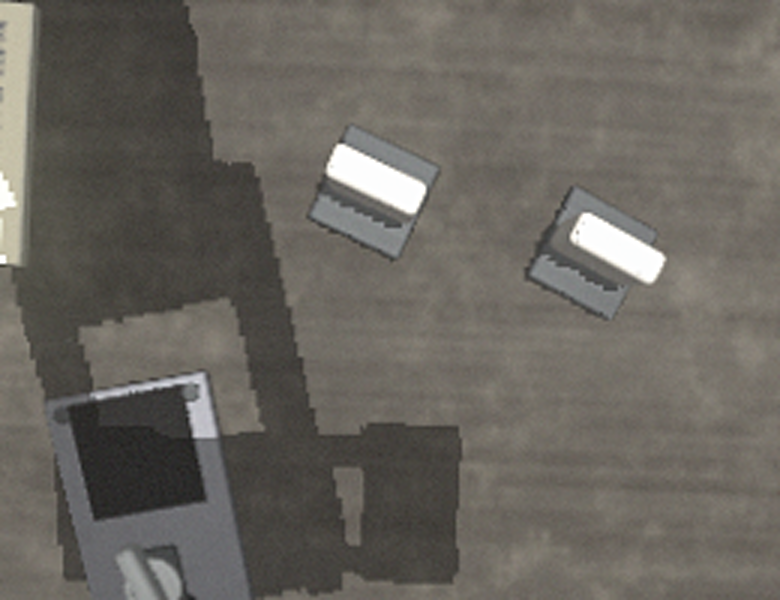

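The two tags stand at (375,190) and (610,250). Clamp 2's deck pad is at (138,452), and its head is turned to the stop. I compute the grasps.

```bash
python3 - <<'E'
from h import *
o=np.load('pics/w8.npy',allow_pickle=True).item()['o']
P=lambda u,v,z: at_z('wrist',[u/3+140-.3,v/3-.3],z,o)[:2]
A=lambda d: (round(np.degrees(np.arctan2(d[1],d[0])),1),round(np.linalg.norm(d),4))
for f in [[(338,143),(428,184),(415,216),(325,177)],[(582,211),(668,258),(652,287),(570,241)]]:
    f=[P(*c,.05) for c in f]; print('fin',np.mean(f,0).round(4),[A(f[i]-f[i-1]) for i in range(4)])
for f in [[(350,125),(440,168),(396,260),(308,216)]]:
    f=[P(*c,.008) for c in f]; print('footA',np.mean(f,0).round(4),[A(f[i]-f[i-1]) for i in range(4)])
f=[P(574,186,.008),P(527,276,.008),P(610,320,.008)];print('footB',((f[0]+f[2])/2).round(4),A(f[2]-f[1]),A(f[1]-f[0]))
q=[P(*c,.012) for c in [(68,405),(185,385),(206,500),(94,521)]]; print('pad2',np.mean(q,0).round(4),A(q[1]-q[0]))
d=P(165,600,.056)-P(127,555,.056); print(A(d))
E
```

```text
fin [0.3701 0.226 ] [(np.float64(160.2), np.float64(0.0138)), (np.float64(68.5), np.float64(0.0384)), (np.float64(-20.1), np.float64(0.0132)), (np.float64(-110.6), np.float64(0.0384))]
fin [0.3923 0.3236] [(np.float64(161.6), np.float64(0.0124)), (np.float64(65.9), np.float64(0.0398)), (np.float64(-25.0), np.float64(0.0129)), (np.float64(-115.0), np.float64(0.0384))]
footA [0.3701 0.2257] [(np.float64(156.2), np.float64(0.0421)), (np.float64(67.6), np.float64(0.0427)), (np.float64(-23.7), np.float64(0.0431)), (np.float64(-113.9), np.float64(0.0428))]
footB [0.3917 0.3232] (np.float64(65.9), np.float64(0.0424)) (np.float64(-24.6), np.float64(0.0431))
pad2 [0.4871 0.123 ] (np.float64(101.1), np.float64(0.0543))
(np.float64(39.5), np.float64(0.0249))
```

```bash
python3 -m jog '[{"grip":0,"travel":[-2.4,0.1,-3],"twist":8},{"grip":0,"travel":[-2.4,0.1,-3],"twist":8},{"grip":0,"travel":[-2.4,0.1,-3],"twist":8},{"grip":0,"travel":[-2.4,0.1,-3],"twist":8},{"grip":0,"travel":[-2.4,0.1,-3],"twist":8},{"grip":0,"travel":[0,0,-3],"twist":8},{"grip":0,"travel":[0,0,0],"twist":8},{"grip":0,"travel":[0,0,0],"twist":8}]' >/dev/null && python3 -m jog '[{"grip":0,"travel":[0,0,0],"twist":1.5},{"grip":0,"travel":[0,0,0],"twist":0},{"grip":0,"travel":[0,0,0],"twist":0}]' >/dev/null && python3 -c "
from h import *
st()"
```

```text
t 30.05 p [0.37   0.2234 0.1317] zax [ 0.001  0.    -1.   ] yaw_y 157.15 F [ 0.4 -0.2  0.4] M [0.02  0.131 0.031] w 0.087 q [ 0.28  0.48  2.01 -0.    0.65 -2.46]
```

```bash
python3 -m jog '[{"grip":0,"travel":[0,0.2,-4],"twist":0},{"grip":0,"travel":[0,0,-3.5],"twist":0},{"grip":0,"travel":[0,0,-1.4],"twist":0},{"grip":0,"travel":[0,0,0],"twist":0},{"grip":255,"travel":[0,0,0],"twist":0},{"grip":255,"travel":[0,0,0],"twist":0},{"grip":255,"travel":[0,0,0],"twist":0},{"grip":255,"travel":[0,0,0],"twist":0}]' 20 && python3 -m jog '[{"grip":255,"travel":[0,0,0],"twist":0},{"grip":255,"travel":[0,0,0],"twist":0},{"grip":255,"travel":[0,0,0],"twist":0},{"grip":255,"travel":[0,0,0],"twist":0},{"grip":255,"travel":[0,0,0],"twist":0}]' && python3 -c "
from h import *
st()"
```

```text
time: 30.85
position: [0.37, 0.226, 0.0432]
tool_rot: [-0.554, 0.832, -0.0, 0.001]
ft_force: [-1.6, 0.7, 0.1]
grip_width: 0.0629
time: 31.35
position: [0.3694, 0.2258, 0.0423]
tool_rot: [-0.554, 0.832, 0.0, -0.0]
ft_force: [-0.1, -0.2, -0.5]
grip_width: 0.023
t 31.35 p [0.3694 0.2258 0.0423] zax [-0. -0. -1.] yaw_y 157.34 F [-0.1 -0.2 -0.5] M [ 0.088 -0.009  0.033] w 0.023 q [ 0.29  0.68  2.06 -0.    0.4  -2.46]
```

```bash
python3 -m jog '[{"grip":255,"travel":[0,0,0],"twist":0},{"grip":255,"travel":[0,0,0],"twist":0},{"grip":255,"travel":[0,0,0],"twist":0},{"grip":255,"travel":[0,0,2],"twist":0},{"grip":255,"travel":[0,0,4],"twist":0},{"grip":255,"travel":[0,0,4],"twist":0}]' && python3 -m jog '[{"grip":255,"travel":[2.9,-2.6,0],"twist":-8},{"grip":255,"travel":[2.9,-2.6,0],"twist":-8},{"grip":255,"travel":[2.9,-2.5,0],"twist":-8},{"grip":255,"travel":[3,-2.5,0],"twist":-8},{"grip":255,"travel":[0,0,0],"twist":-8},{"grip":255,"travel":[0,0,0],"twist":-8},{"grip":255,"travel":[0,0,0],"twist":-8.2},{"grip":255,"travel":[0,0,0],"twist":0}]' && python3 -m jog '[{"grip":255,"travel":[0,0,-4],"twist":0},{"grip":255,"travel":[0,0,-2],"twist":0},{"grip":255,"travel":[0,0,0],"twist":0},{"grip":255,"travel":[0,0,0],"twist":0}]' >/dev/null && python3 -c "
from h import *
st()"
```

```text
time: 31.95
position: [0.3685, 0.2255, 0.1428]
tool_rot: [-0.554, 0.832, 0.0, -0.002]
ft_force: [0.6, 0.1, -1.2]
grip_width: 0.0137
time: 32.75
position: [0.486, 0.1237, 0.1421]
tool_rot: [-0.097, 0.995, 0.0, -0.001]
ft_force: [0.7, 0.2, -0.8]
grip_width: 0.0138
t 33.15 p [0.4863 0.1239 0.0823] zax [-0.001 -0.    -1.   ] yaw_y 101.24 F [-0.5  0.3 -1.7] M [0.053 0.057 0.003] w 0.014 q [ 0.03  0.63  1.87 -0.    0.64 -1.74]
```

```bash
python3 -m jog '[{"grip":255,"travel":[0,0,-1.5],"twist":0},{"grip":255,"travel":[0,0,-0.9],"twist":0},{"grip":255,"travel":[0,0,-0.3],"twist":0},{"grip":255,"travel":[0,0,0],"twist":0},{"grip":255,"travel":[0,0,0],"twist":0}]' && python3 -m jog '[{"grip":255,"travel":[0,0,-0.1],"twist":0},{"grip":255,"travel":[0,0,0],"twist":0},{"grip":255,"travel":[0,0,0],"twist":0}]'
```

```text
time: 33.65
position: [0.4868, 0.1239, 0.0559]
tool_rot: [-0.097, 0.995, -0.0, 0.0]
ft_force: [-0.8, 0.5, -0.3]
grip_width: 0.0136
time: 33.95
position: [0.4865, 0.1238, 0.0545]
tool_rot: [-0.097, 0.995, -0.0, 0.0]
ft_force: [0.2, -0.7, -0.9]
grip_width: 0.0142
```

```bash
python3 -m jog '[{"grip":255,"travel":[0,0,-0.1],"twist":0},{"grip":255,"travel":[0,0,0],"twist":0},{"grip":255,"travel":[0,0,0],"twist":0}]' && python3 -m jog '[{"grip":120,"travel":[0,0,0],"twist":0},{"grip":120,"travel":[0,0,0],"twist":0},{"grip":120,"travel":[0,0,0],"twist":0},{"grip":120,"travel":[0,0,0],"twist":0},{"grip":120,"travel":[0,0,0.5],"twist":0},{"grip":120,"travel":[0,0,2],"twist":0},{"grip":120,"travel":[0,0,4],"twist":0},{"grip":120,"travel":[0,0,4],"twist":0}]'
```

```text
time: 34.25
position: [0.4866, 0.1238, 0.0543]
tool_rot: [-0.097, 0.995, -0.0, 0.0]
ft_force: [-1.4, -0.8, 6.6]
grip_width: 0.0142
time: 35.05
position: [0.4857, 0.1237, 0.1591]
tool_rot: [-0.097, 0.995, 0.0, -0.001]
ft_force: [-0.0, -0.6, -0.5]
grip_width: 0.0458
```

```bash
python3 -m jog '[{"grip":120,"travel":[0.5,4.2,2.5],"twist":0},{"grip":120,"travel":[0.5,4.2,2.5],"twist":0},{"grip":60,"travel":[0.5,4.2,2.5],"twist":0},{"grip":0,"travel":[0.5,4.2,2.5],"twist":0},{"grip":0,"travel":[0,0,0],"twist":0},{"grip":0,"travel":[0,0,0],"twist":0}]' >/dev/null && python3 - <<'E'
from h import *
st()
a,o=snap('wrist','w9')
for r in search_frame('tag_1_mid','wrist'): print(np.round(r['at'],3),round(r['p'],2),np.round(proj('wrist',r['at'],o)))
g=(a.min(2)>200).astype(np.uint8); n,l,s,c=cv2.connectedComponentsWithStats(g)
print('expect',proj('wrist',[.392,.3234,.05],o))
for i in range(1,n):
    if s[i,4]>60:
        r=cv2.minAreaRect(np.argwhere(l==i)[:,::-1].astype(np.float32)); b=cv2.boxPoints(r)
        B=[at_z('wrist',p,.05,o)[:2] for p in b]; e=B[1]-B[0],B[2]-B[1]
        print(s[i],np.round(c[i]),at_z('wrist',c[i],.05,o).round(4),[(round(np.degrees(np.arctan2(d[1],d[0])),1),round(np.linalg.norm(d),3)) for d in e])
cv2.imwrite('pics/w9b.png',cv2.resize(a[:,:,::-1],(800,600),interpolation=cv2.INTER_CUBIC))
E
```

```text
t 35.65 p [0.506  0.2925 0.2589] zax [ 0.001 -0.    -1.   ] yaw_y 101.27 F [ 0.9 -0.3 -0.5] M [ 0.047  0.052 -0.022] w 0.0703 q [ 0.33  0.46  1.52 -0.    1.16 -1.43]
[0.482 0.129 0.039] 0.69 [116. 118.]
expect [307.94351483  67.43792719]
[   0    0   96   43 3039] [50. 16.] [0.388  0.0484 0.05  ] [(np.float64(95.9), np.float64(0.111)), (np.float64(7.5), np.float64(0.042))]
[ 444    0   64   53 2063] [478.  19.] [0.3012 0.4892 0.05  ] [(np.float64(-178.7), np.float64(0.054)), (np.float64(96.3), np.float64(0.066))]
[262  44  40  37 704] [281.  63.] [0.3931 0.2958 0.05  ] [(np.float64(154.2), np.float64(0.02)), (np.float64(66.6), np.float64(0.039))]
[253  67  36  28 296] [270.  80.] [0.4126 0.2879 0.05  ] [(np.float64(153.5), np.float64(0.012)), (np.float64(65.6), np.float64(0.036))]
[   0   87   16  102 1139] [  8. 145.] [0.5339 0.0072 0.05  ] [(np.float64(98.0), np.float64(0.019)), (np.float64(1.6), np.float64(0.116))]
[  88   94   62  106 2690] [115. 151.] [0.5173 0.1358 0.05  ] [(np.float64(105.7), np.float64(0.059)), (np.float64(13.3), np.float64(0.119))]
[ 388  146   78   77 3349] [428. 183.] [0.4835 0.4861 0.05  ] [(np.float64(179.4), np.float64(0.105)), (np.float64(86.2), np.float64(0.064))]
[115 160  12  20 141] [121. 169.] [0.5357 0.1447 0.05  ] [(np.float64(119.3), np.float64(0.01)), (np.float64(25.8), np.float64(0.023))]
```

View pics/w9b.png

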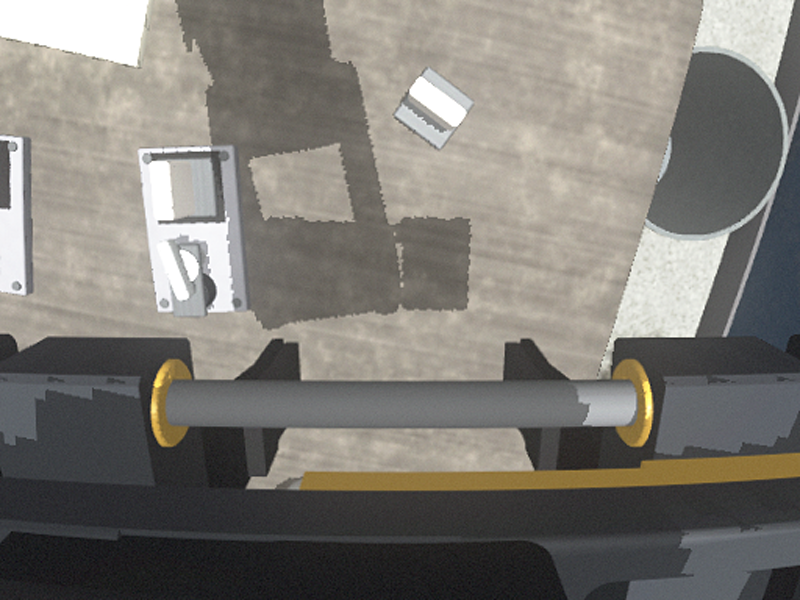

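The picture shows that the second tag was knocked to (434,106), while the first stands on clamp 2's pad at (187,188) and that clamp's head is at its stop. I re-measure the second tag.

```bash
python3 - <<'E'
from h import *
im=cv2.imread('pics/w9.png'); o=np.load('pics/w9.npy',allow_pickle=True).item()['o']
A=lambda d: (round(np.degrees(np.arctan2(d[1],d[0])),1),round(np.linalg.norm(d),4))
P=lambda u,v,z: at_z('wrist',[u/1.5625-.2,v/1.5625-.2],z,o)[:2]
f=[P(*c,.008) for c in [(429,68),(474,101),(438,149),(394,114)]]; print('foot',np.mean(f,0).round(4),[A(f[i]-f[i-1]) for i in range(4)])
for th in (225,235,245):
    g=(im.min(2)>th).astype(np.uint8); n,l,s,c=cv2.connectedComponentsWithStats(g)
    for i in range(1,n):
        if s[i,4]>100 and abs(c[i][0]-278)<15 and c[i][1]<95:
            b=cv2.boxPoints(cv2.minAreaRect(np.argwhere(l==i)[:,::-1].astype(np.float32))); B=[at_z('wrist',p,.05,o)[:2] for p in b]
            print(th,s[i],np.mean(B,0).round(4),A(B[1]-B[0]),A(B[2]-B[1]))
cv2.imwrite('pics/w9c.png',cv2.resize(im[30:110,225:330],None,fx=7,fy=7,interpolation=cv2.INTER_CUBIC))
E
```

```text
foot [0.3953 0.2947] [(np.float64(153.2), np.float64(0.0413)), (np.float64(66.7), np.float64(0.0405)), (np.float64(-25.6), np.float64(0.0434)), (np.float64(-116.3), np.float64(0.0413))]
225 [262  49  36  32 517] [0.3953 0.2946] (np.float64(154.1), np.float64(0.0135)) (np.float64(66.4), np.float64(0.0391))
235 [262  49  36  32 514] [0.3953 0.2946] (np.float64(153.6), np.float64(0.0133)) (np.float64(65.9), np.float64(0.0391))
245 [262  49  36  32 505] [0.3953 0.2945] (np.float64(153.6), np.float64(0.0131)) (np.float64(65.9), np.float64(0.0389))
```

```bash
python3 -m jog '[{"grip":0,"travel":[-2.8,0.1,-3],"twist":8},{"grip":0,"travel":[-2.8,0.1,-3],"twist":8},{"grip":0,"travel":[-2.8,0,-3],"twist":8},{"grip":0,"travel":[-2.7,0,-3],"twist":8},{"grip":0,"travel":[0,0,0],"twist":8},{"grip":0,"travel":[0,0,0],"twist":8},{"grip":0,"travel":[0,0,0],"twist":5.5},{"grip":0,"travel":[0,0,0],"twist":0}]' >/dev/null && python3 -m jog '[{"grip":0,"travel":[0,0,0],"twist":0},{"grip":0,"travel":[0,0,0],"twist":0}]' >/dev/null && python3 -c "
from h import *
st()"
```

```text
t 36.75 p [0.3953 0.2931 0.1381] zax [-0.001 -0.    -1.   ] yaw_y 154.49 F [-0.5  0.9 -0.1] M [0.082 0.085 0.005] w 0.0872 q [ 0.41  0.52  1.86 -0.    0.76 -2.29]
```

```bash
python3 -m jog '[{"grip":0,"travel":[0,0.1,-4],"twist":0},{"grip":0,"travel":[0,0,-4],"twist":0},{"grip":0,"travel":[0,0,-1.6],"twist":0},{"grip":0,"travel":[0,0,0],"twist":0},{"grip":255,"travel":[0,0,0],"twist":0},{"grip":255,"travel":[0,0,0],"twist":0},{"grip":255,"travel":[0,0,0],"twist":0},{"grip":255,"travel":[0,0,0],"twist":0}]' 20 && python3 -m jog '[{"grip":255,"travel":[0,0,0],"twist":0},{"grip":255,"travel":[0,0,0],"twist":0},{"grip":255,"travel":[0,0,0],"twist":0},{"grip":255,"travel":[0,0,0],"twist":0},{"grip":255,"travel":[0,0,0],"twist":0},{"grip":255,"travel":[0,0,0],"twist":0},{"grip":255,"travel":[0,0,0],"twist":0},{"grip":255,"travel":[0,0,0],"twist":0}]' && python3 -c "
from h import *
st()"
```

```text
time: 37.55
position: [0.396, 0.2951, 0.0434]
tool_rot: [-0.535, 0.845, -0.0, 0.001]
ft_force: [0.1, -0.0, 1.1]
grip_width: 0.0629
time: 38.35
position: [0.3954, 0.2948, 0.0423]
tool_rot: [-0.535, 0.845, -0.0, -0.0]
ft_force: [0.6, -1.2, -0.2]
grip_width: 0.0138
t 38.35 p [0.3954 0.2948 0.0423] zax [-0. -0. -1.] yaw_y 154.63 F [ 0.6 -1.2 -0.2] M [0.069 0.106 0.003] w 0.0138 q [ 0.41  0.71  1.91 -0.    0.53 -2.29]
```

```bash
python3 -m jog '[{"grip":255,"travel":[0,0,2],"twist":0},{"grip":255,"travel":[0,0,4],"twist":0},{"grip":255,"travel":[0,0,4],"twist":0},{"grip":255,"travel":[0,0,2],"twist":0},{"grip":255,"travel":[0.6,-4.5,0],"twist":-7},{"grip":255,"travel":[0.6,-4.5,0],"twist":-7},{"grip":255,"travel":[0.6,-4.5,0],"twist":-7},{"grip":255,"travel":[0.6,-4.5,0],"twist":-7}]' >/dev/null && python3 -m jog '[{"grip":255,"travel":[0.6,-4.5,0],"twist":-7},{"grip":255,"travel":[0.6,-4.5,0],"twist":-7},{"grip":255,"travel":[0.6,-4.5,0],"twist":-7},{"grip":255,"travel":[0.6,-4.5,0],"twist":-7},{"grip":255,"travel":[0.6,-4.5,0],"twist":-7},{"grip":255,"travel":[0.6,-4.5,0],"twist":-7},{"grip":255,"travel":[0.8,-4.7,0],"twist":0},{"grip":255,"travel":[0,0,0],"twist":0}]' >/dev/null && python3 -m jog '[{"grip":255,"travel":[0,0,-3],"twist":0},{"grip":255,"travel":[0,0,-3],"twist":0},{"grip":255,"travel":[0,0,-1],"twist":0},{"grip":255,"travel":[0,0,0],"twist":0},{"grip":255,"travel":[0,0,0],"twist":0}]'
```

```text
time: 40.45
position: [0.4638, -0.202, 0.0929]
tool_rot: [0.046, 0.999, -0.0, 0.0]
ft_force: [0.1, -0.2, -1.5]
grip_width: 0.0138
```

```bash
python3 -m jog '[{"grip":255,"travel":[0,-0.1,-2],"twist":0},{"grip":255,"travel":[0,0,-1.2],"twist":0},{"grip":255,"travel":[0,0,-0.5],"twist":0},{"grip":255,"travel":[0,0,0],"twist":0},{"grip":255,"travel":[0,0,0],"twist":0}]' && python3 -m jog '[{"grip":255,"travel":[0,0,-0.15],"twist":0},{"grip":255,"travel":[0,0,0],"twist":0},{"grip":255,"travel":[0,0,0],"twist":0}]'
```

```text
time: 40.95
position: [0.4637, -0.2033, 0.0558]
tool_rot: [0.047, 0.999, -0.0, 0.0]
ft_force: [-0.1, 0.6, -0.6]
grip_width: 0.0139
time: 41.25
position: [0.4639, -0.2035, 0.0543]
tool_rot: [0.047, 0.999, -0.0, 0.001]
ft_force: [0.8, 0.1, 0.2]
grip_width: 0.014
```

Just above the pad. I lower the last bit, release, rise and look from behind.

```bash
python3 -m jog '[{"grip":255,"travel":[0,0,-0.05],"twist":0},{"grip":255,"travel":[0,0,0],"twist":0}]' && python3 -m jog '[{"grip":120,"travel":[0,0,0],"twist":0},{"grip":120,"travel":[0,0,0],"twist":0},{"grip":120,"travel":[0,0,0],"twist":0},{"grip":120,"travel":[0,0,0],"twist":0},{"grip":120,"travel":[0,0,0.5],"twist":0},{"grip":120,"travel":[0,0,2],"twist":0},{"grip":120,"travel":[0,0,4],"twist":0},{"grip":120,"travel":[0,0,4],"twist":0}]' && python3 -m jog '[{"grip":120,"travel":[3,2.5,3],"twist":0},{"grip":120,"travel":[3,2.5,3],"twist":0},{"grip":120,"travel":[3,2.5,3],"twist":0},{"grip":120,"travel":[3,2.5,3],"twist":0},{"grip":120,"travel":[3,2.5,3],"twist":0},{"grip":120,"travel":[3,2.5,3],"twist":0},{"grip":120,"travel":[0,0,0],"twist":6},{"grip":120,"travel":[0,0,0],"twist":0}]' >/dev/null && python3 -m jog '[{"grip":120,"travel":[0,0,0],"twist":0},{"grip":120,"travel":[0,0,0],"twist":0}]' >/dev/null && python3 - <<'E'
from h import *
st()
a,o=snap('wrist','w10')
for r in search_frame('tag_1_mid','wrist'): print(np.round(r['at'],3),round(r['p'],2),np.round(proj('wrist',r['at'],o)))
cv2.imwrite('pics/w10b.png',cv2.resize(a[:,:,::-1],(800,600),interpolation=cv2.INTER_CUBIC))
E
```

```text
time: 41.45
position: [0.4639, -0.2035, 0.0543]
tool_rot: [0.047, 0.999, -0.0, 0.001]
ft_force: [-0.4, 0.5, 5.5]
grip_width: 0.0143
time: 42.25
position: [0.4628, -0.2027, 0.1591]
tool_rot: [0.047, 0.999, 0.001, -0.001]
ft_force: [1.4, -1.2, -0.1]
grip_width: 0.0457
t 43.25 p [ 0.6422 -0.0536  0.3372] zax [-0.003  0.001 -1.   ] yaw_y 90.5 F [ 0.4  0.2 -1. ] M [0.02  0.022 0.014] w 0.0459 q [-0.26  0.47  1.26 -0.    1.41 -1.84]
[0.489 0.119 0.034] 0.61 [389.  42.]
```

View pics/w10b.png

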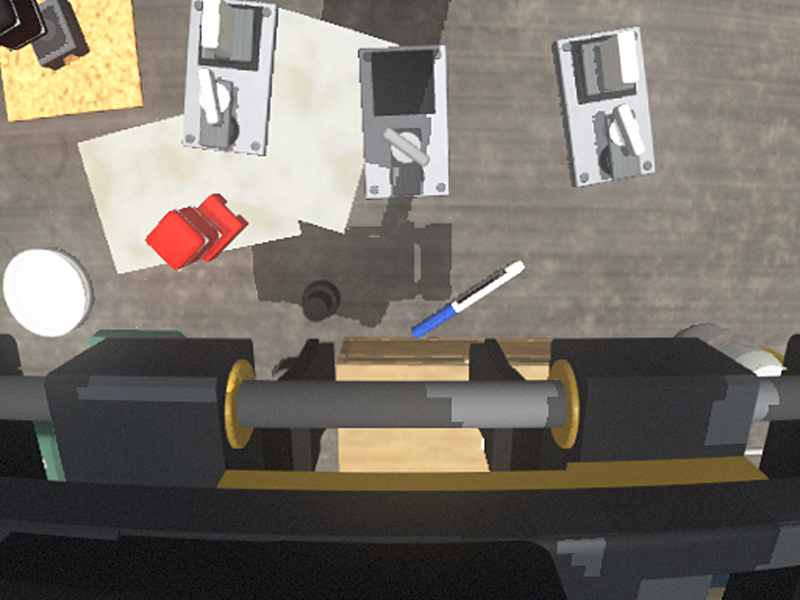

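The view shows tags upright on the pads of clamps 0 (220,30) and 2 (610,65), nothing on clamp 1's pad, and the driver on its mat at the top left. A numeric check of the screw angles, then hand in.

```bash
python3 - <<'E'
from h import *
o=np.load('pics/w10.npy',allow_pickle=True).item()['o']
P=lambda u,v,z: at_z('wrist',[u/1.5625-.2,v/1.5625-.2],z,o)[:2]
for n,c,a,b in [('0',84.5,(203,70),(222,120)),('1',92.4,(386,131),(428,162)),('2',101.2,(614,108),(640,153))]:
    d=P(*b,.056)-P(*a,.056); t=np.degrees(np.arctan2(d[1],d[0])); print(n,'len',round(np.linalg.norm(d),4),'shank rad',round(np.radians(c-t),2))
t=[P(*c,.054+.008) for c in [(618,32),(632,32),(638,82),(624,84)]]; print('fin2 top',np.mean(t,0).round(4))
camera('scene')
for r in search_frame('driver_mid','scene')+search_frame('tag_1_mid','scene')+search_frame('wash_bottle','scene')+search_frame('marker_blue','scene'): print(np.round(r['at'],3),round(r['p'],2))
st(); hand_in()
E
```

```text
0 len 0.0413 shank rad 1.14
1 len 0.0417 shank rad 0.66
2 len 0.0431 shank rad 1.14
fin2 top [0.4875 0.1233]
[ 0.632 -0.22   0.059] 0.84
[ 0.322 -0.366  0.064] 0.81
[ 0.452 -0.353  0.094] 0.57
[0.49  0.128 0.031] 0.76
[0.759 0.271 0.102] 0.83
[0.539 0.15  0.016] 0.66
[0.695 0.021 0.011] 0.3
[0.696 0.022 0.011] 0.42
t 43.6 p [ 0.6433 -0.0535  0.3382] zax [-0.  0. -1.] yaw_y 90.59 F [-0.1 -0.6  0.7] M [ 0.028 -0.008 -0.012] w 0.0461 q [-0.26  0.47  1.26  0.    1.41 -1.84]
the job is handed in; nothing more can be done
```

The job is handed in at about 44 s of the 210 s allowed. All three clamps present were tried; I saw no fourth one. The loose screws' angle is the least certain result.

| Clamp (seen from the robot) | Drag felt while turning | Verdict | Last shank angle from picture |
|---|---|---|---|
| Right, by the mat | about 0.05 N m | loose, run to its stop | about 1.14 rad |
| Middle | about 0.28 N m | sound, left there | about 0.66 rad |
| Left | about 0.04 N m | loose, run to its stop | about 1.14 rad |

- **Least certain:** on both loose screws the torque climbed to about 0.17 N m at the angle where the 1.30 rad stop was expected. The last picture, read by hand from bar ends a few pixels wide, gives about 1.14 rad. That is below the stop and only just above the 1.12 rad limit. I trusted the torque and did not turn them again.
- **Driver:** it stands upright on its mat. A picture taken after release put it about 2 mm from the middle, and a rougher final network reading about 11 mm.
- **Tags:** one tag stands upright on each loose clamp's pad. The tag on the left clamp measured about 1 mm from the middle. The tag on the right clamp was checked only by the gripper position at release and by eye. The third tag was not moved, and none is on the middle clamp.
- **Knocked tag:** the second tag I used had been knocked about 3 cm aside, so I measured it again before picking it up.
- **Left alone:** the bottle, eyepiece, pen and both red look-alikes were never approached and look unmoved, but the network's pen reading was weak (0.42). The gripper touched nothing at the end.

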